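# Nip up the loose clamp screw on the tape dispenser's spring arm

### The arm

A 7-joint arm with a two-finger parallel gripper is mounted at the origin on the work surface. World frame = base frame: x ahead of the robot, y to its left, z up, the work surface at z = 0. Lengths are in m, angles in rad, forces in N, time in s.
With the tool pointing down it reaches from about 0.425 to 0.825 m from the base axis. Payload 3.6 kg.
Tool frame: the origin (TCP) lies at the centre of the arm's flange, where the gripper is bolted on; the fingertips stand 173 mm ahead of it and the grasp point (between the pads) lies 155 mm ahead of it (tcp_to_tips is the distance from the TCP to the fingertips, in m); z points along the fingers, y is the direction in which the jaws open and shut (so a half turn about z gives the same grasp; the last joint's range is limited). The gripper opens to 85 mm and grips with 20 to 120 N. Pads are 22 mm wide; open, the fingers measure 114 mm over their backs; the gripper's body (76 mm by 85 mm) begins 54 mm behind the grasp point. The pads swing forward as they close: fully open they stand 13 mm farther back than shut.
Start: joints at [-1.202, 0.615, -0.013, 1.423, 0.008, 1.103, -0.04], TCP at [0.251, 0.6, 0.405] pointing down, gripper open.
Joint ranges: [-3.12, 3.12], [-0.3, 2.06], [-1.34, 1.32], [0.26, 2.42], [-1.36, 4.5], [0.01, 1.98], [-2.84, 2.84]. Speed limits (rad/s): [2.79, 2.79, 3.14, 3.14, 3.14, 3.14, 3.14].

### API

Orientations are given as a unit quaternion [x, y, z, w].
In Python, from cell import * gives the robot as it stands.
- The arm moves only by the tool move_arm, never from a script. Its argument "moves" is a list of rows, each a list of 4 numbers: the shift along the tool's x, y, z in cm, then the turn about the tool's z in degrees. A call has 1 to 20 rows; each row is the pose to reach, as a shift and turn from the pose commanded when the call began, along the tool's axes at that moment; what a row does not reach only later rows make up. A row lasts 1/10 s, in which the tool goes at most 50 mm and 8.59 degrees, less where a joint would pass 70% of its speed; a pose out of reach is approached as far as the arm can. A call with a gripper value outside its range is refused whole. "gripper" is the opening, from 0 (shut) to 1 (fully open), set as the call begins (left out, the last holds). The fingers move at their own pace and stop on an object; "force" is the grip in N (left out, the last holds). Time passes only in rows, so rows that repeat a pose let the fingers close. It gives the time, the measured TCP pose, the force and the opening at its end, in the units of the state.
- state(): the state, without advancing time (a new reading comes with each control period).
- read_camera(name): name is "scene" or "top" or "wrist"; returns (picture, depth): 420x560x3 uint8, red, green, blue; 420x560 float32, m along the optical axis (not along the pixel's ray), 0 where there is no reading.
- camera_model(name): a dict with "vfov" (degrees; the focal length in pixels is half the picture's height over the tangent of half this angle, whatever the lens; pixels are square), "cx", "cy" (the principal point, pixels), "rvec" (rotation vector, rad) and "tvec" (3), from world to camera coordinates, as OpenCV has them; the wrist camera has in their place "T_tool_cam" (4x4, takes a point from camera to tool coordinates, whose origin is the TCP and whose axes are the flange's). Camera axes: x right, y down, z forward; pixel columns grow to the right and rows downward; lengths in m; the calibration is good to about 2 mm. A picture is of the moment at which its call begins: read the wrist's pose just before it. camera_model takes no time and is no camera call.
- close_job(): hands the job in, once; it reports no verdict.
The state is a dict: "time": time; "joint_positions": joint angles; "dq": joint speeds; "tau": joint torques, N m; "tcp_pos": TCP position; "tcp_rot": TCP orientation; "force": force on the tool from outside, world axes, zero at the start; "torque": the same for the moment, N m; "opening": finger opening in m.
Only numpy, scipy, OpenCV 4.12 (cv2) and the standard library are available. Lean on these libraries where they do the work, as an engineer would, in place of code of your own. Each camera call takes 0.05 s, during which the arm holds its last target.

### The job

The slotted clamp screw on top of the tape dispenser's sprung roll arm has worked loose. Take the flat-blade driver (square handle) from the stand, push its blade to the bottom of the slot until the arm just begins to give and, keeping it pressed home like that, turn the screw clockwise until it is snug: stop as soon as you feel it bite, do not strain it, and never push the arm down onto its rubber stop. Then stand the driver back in its empty hole, handle right down on the block, and let go, without disturbing the other things on the bench.

Things in the scene. Friction and masses are not known exactly. Their poses are not given: they have to be found in the camera images.
- dispenser: Grey tape dispenser, fixed: base 210 (x) by 88 (y) by 26 mm, cutter nose at -x. Origin: centre of underside. In its axes: pivot post at x 72, y 16 mm (top 100 mm up); the arm runs from it to a boss at x -20, y 16 mm, top 88 mm up, with the screw on top. Beside the boss hangs the tape roll, 76 mm across, 24 mm wide, centred at x -20, y -18 mm, top 112 mm up.
- roll_arm (a joint): The dispenser's sprung arm: 0 = up against its upper stop, where it rests; positive = screw end pushed down (rad; 92 mm from pivot to screw, so 0.01 is 0.9 mm). It stays up until pushed with about 4 N at the screw, then gives about 0.4 mm per newton; at 0.1 (9 mm, about 25 N) it is on its rubber stop.
- screw (a joint): Slotted clamp screw in the boss, axis vertical. 0 = tight, hard stop; negative = loose, the rad still to turn clockwise seen from above (0.55 to 0.95 at the start); clockwise raises it. Runs stiffly, about 0.05 N m, while loose. In the axes of boss the slot lies at yaw (-0.75 - screw - seat) from x.
- seat (a joint): Elastic twist of the plastic seat that carries the screw: 0 at rest, positive = wound up clockwise, 1.1 N m per rad, so it shows the torque on the screw (about 0.045 while the loose screw runs). Springs back when the driver lets go.
- boss (a point): Centre of the boss's top face, 88 mm above the bench; axes as the dispenser's, dips with the arm. The 20 mm aluminium screw head, loose in an elongated hole, has its axis at x 0 but anywhere within y +-4 mm of this point (not measured). Its slot, 3 mm wide, 4 mm deep, right across and open-ended, has its floor 4.5 mm above this point, the head's flat top 8.5 mm above it.
- stand: Plain wooden driver stand, fixed: 64 (x) by 150 (y) by 60 mm high, origin at the centre of its underside, with two round holes 15 mm wide and 56 mm deep at y -40 and +40 mm, each holding one driver.
- stand_hole0 (a point): Centre of the mouth of the hole at y -40 mm of the stand, in its top face, 60 mm above the bench.
- stand_hole1 (a point): Centre of the mouth of the hole at y +40 mm of the stand, in its top face, 60 mm above the bench.
- driver: Short flat-blade screwdriver, loose, about 110 g, upright in a hole of the stand, handle foot on the block. Origin: centre of the handle's foot, z up. Black square handle 30 by 30 mm (flats face x and y), z 0 to 64 mm, then a 24 mm square cap to 70 mm; below, a round steel shaft 10 mm thick; blade 12 mm wide along x, 2 mm thick along y, z -40 to -50 mm.
- blade_tip (a point): Middle of the blade's lower edge on the flat driver, 50 mm below the handle's foot. Axes as the driver's: x along the blade's width.
- handle_mid (a point): Point on the flat driver's axis, 35 mm above the handle's foot: a good place to grip.
- cross_driver: Bystander: cross-point screwdriver with a round black handle (28 mm thick, 64 mm long) in the other hole of the stand. Origin: centre of the foot of its handle.
- mug: Bystander: white ceramic mug (82 mm across, 95 mm high) with three capped black markers standing up to 150 mm high. Origin: centre of its underside.
- clip: Bystander: small aluminium bulldog clip lying flat, 50 mm wide, 16 mm high.
- spare_roll: Bystander: spare roll of tape lying flat, 76 mm across, 24 mm high.
There are look-alikes about, which are no part of the job. Several things have the shape of the dispenser; the one meant has the colours described above.

How it is judged:
By the outcome, as a careful person would: the job done as asked, in the order asked, and still so for the second after the job is handed in, with the robot touching nothing.
It also fails if it takes over 72 s, if anything falls off the work surface, if the arm or the gripper's body presses on something with over 40 N, if the wrist force passes 120 N, or if a joint passes its speed limit or range.

## Working session

There is one attempt and no reset: what is moved stays moved. The work goes in short steps, Python scripts to look and compute and a tool call to move; the robot and the scene stay as the last step left them, time stands still between calls to the robot, and variables do not carry over. Pictures are saved under pics/ and viewed, and the job is handed in when it is done.

Besides the shell and the picture viewer there is one more tool, called after "Request:" as a command line: name --pt "numbers of a row" for each row, then --argument value for the rest. move_arm: Moves the arm, as the interface text tells. Its arguments: {"type":"object","properties":{"moves":{"type":"array"},"gripper":{"type":"number"},"force":{"type":"number"}},"required":["moves"]}

```bash
mkdir -p pics; ls; cat > h.py <<'E'
import numpy as np, cv2
from cell import *
from scipy.spatial.transform import Rotation as R
def grab(name):
    s=state(); m=camera_model(name); im,d=read_camera(name)
    f=210/np.tan(np.radians(m["vfov"])/2)
    if name=="wrist":
        T=np.eye(4);T[:3,:3]=R.from_quat(s["tcp_rot"]).as_matrix();T[:3,3]=s["tcp_pos"]
        W=T@np.array(m["T_tool_cam"])
    else:
        C=np.eye(4);C[:3,:3]=cv2.Rodrigues(np.array(m["rvec"],float))[0];C[:3,3]=np.ravel(m["tvec"]);W=np.linalg.inv(C)
    return dict(im=im,d=d,f=f,cx=m["cx"],cy=m["cy"],W=W,m=m)
def save(g,fn): 
    cv2.imwrite("pics/"+fn+".png",cv2.cvtColor(g["im"],cv2.COLOR_RGB2BGR)); np.savez("pics/"+fn+".npz",**{k:g[k] for k in("im","d","f","cx","cy","W")})
def load(fn):
    z=np.load("pics/"+fn+".npz"); return {k:z[k] for k in z}
def crop(g,u0,v0,u1,v1,k,fn):
    c=cv2.resize(g["im"][v0:v1,u0:u1],None,fx=k,fy=k,interpolation=cv2.INTER_CUBIC);cv2.imwrite("pics/"+fn+".png",cv2.cvtColor(c,cv2.COLOR_RGB2BGR))
def ptd(g,u,v):
    z=g["d"][int(round(v)),int(round(u))]; return (g["W"]@[(u-g["cx"])/g["f"]*z,(v-g["cy"])/g["f"]*z,z,1])[:3]
def ptz(g,u,v,h):
    r=g["W"][:3,:3]@[(u-g["cx"])/g["f"],(v-g["cy"])/g["f"],1];o=g["W"][:3,3];return o+r*(h-o[2])/r[2]
def proj(g,p):
    c=np.linalg.inv(g["W"])@np.append(p,1);return c[0]/c[2]*g["f"]+g["cx"],c[1]/c[2]*g["f"]+g["cy"]
E
python3 - <<'E'
from h import *
s=state();print(s)
for n in("scene","top","wrist"):
    g=grab(n);save(g,n+"0");print(n,g["m"])
E
```

```text
pics
{'time': 0.0, 'joint_positions': array([-1.20151212,  0.61596494, -0.01259597,  1.4249423 ,  0.00811039,
        1.10340503, -0.04041836]), 'dq': array([-8.80412433e-05,  6.05183276e-04,  4.87778004e-04,  8.09798204e-04,
        6.92982246e-04,  1.26646664e-03, -3.48426629e-04]), 'tau': array([-3.90846290e-04, -4.69202685e+01,  2.58690538e-01, -1.71034938e+01,
        9.80453391e-03,  9.43655876e-03, -5.40898483e-06]), 'tcp_pos': array([0.25046579, 0.5994539 , 0.40349355]), 'tcp_rot': array([ 1.96584940e-01,  9.80485890e-01, -1.31423104e-03, -2.32158913e-04]), 'force': array([-0.29088142,  0.50077287, -0.03717031]), 'torque': array([-0.00487497, -0.0057073 ,  0.00214177]), 'opening': 0.08535617616337259}
scene {'vfov': 49.02508379881531, 'cx': 284.7694844556853, 'cy': 209.02674147785538, 'rvec': array([ 2.33823189,  0.66383077, -0.23553821]), 'tvec': array([-0.45330118, -0.07057176,  1.32276856])}
top {'vfov': 53.449599700312056, 'cx': 283.96585434465374, 'cy': 215.06570877225863, 'rvec': array([ 2.19120164, -2.18653824,  0.11890392]), 'tvec': array([0.10734573, 0.47826274, 1.28627145])}
wrist {'vfov': 67.64526172406602, 'cx': 287.59010252752836, 'cy': 210.51807350699755, 'T_tool_cam': array([[-4.35627608e-05, -9.64277221e-01, -2.64895149e-01,
         6.76685601e-02],
       [ 9.99999898e-01,  7.72126394e-05, -4.45523998e-04,
        -1.72481998e-04],
       [ 4.50061896e-04, -2.64895141e-01,  9.64277119e-01,
         3.03808493e-02],
       [ 0.00000000e+00,  0.00000000e+00,  0.00000000e+00,
         1.00000000e+00]])}
```

View pics/scene0.png

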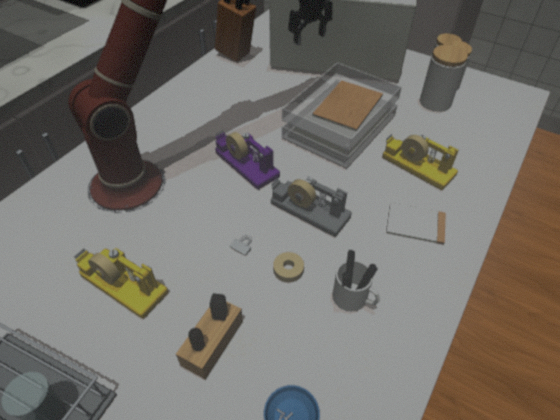

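View pics/top0.png

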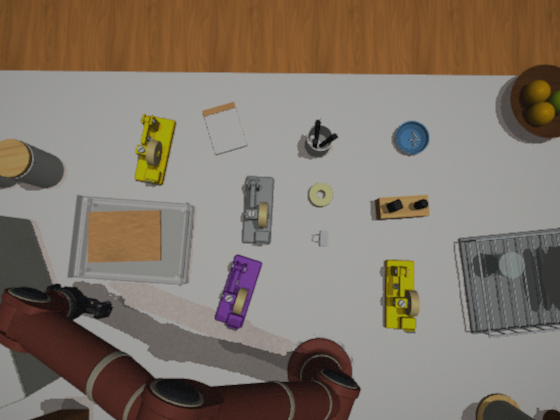

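View pics/wrist0.png

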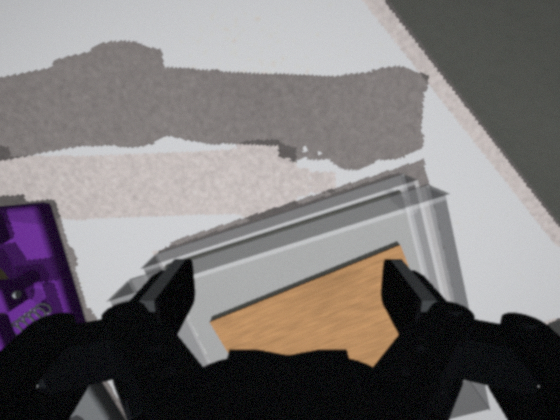

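The dispenser-shaped things in the top view are grey (258,210), purple (238,290), yellow (155,150) and yellow (400,295). Only the grey one fits the description. The stand is at (403,206), with two black handles. I'll enlarge both.

```bash
python3 - <<'E'
from h import *
g=load("top0")
a=cv2.resize(g["im"][165:255,225:295],None,fx=6,fy=6,interpolation=cv2.INTER_CUBIC)
b=cv2.resize(g["im"][185:230,370:435],None,fx=6,fy=6,interpolation=cv2.INTER_CUBIC)
c=np.zeros((540,420+390,3),np.uint8);c[:,:420]=a;c[:270,420:]=b
cv2.imwrite("pics/c0.png",c[:,:800,::-1])
g=load("scene0");crop(g,165,280,255,380,6,"c1")
g=load("top0")
for u,v in [(395,206),(421,204),(403,206),(382,212),(263,215),(251,214),(258,240)]: print(u,v,ptd(g,u,v))
E
```

```text
395 206 [ 0.49567283 -0.20919642  0.13136034]
421 204 [ 0.50261981 -0.28762439  0.12376706]
403 206 [ 0.50383096 -0.25566515  0.05694501]
382 212 [ 0.48466383 -0.18922902  0.06210226]
263 215 [0.47048072 0.17152863 0.10747789]
251 214 [0.47418656 0.20703001 0.09731746]
258 240 [0.39921853 0.18789617 0.0485479 ]
```

View pics/c0.png

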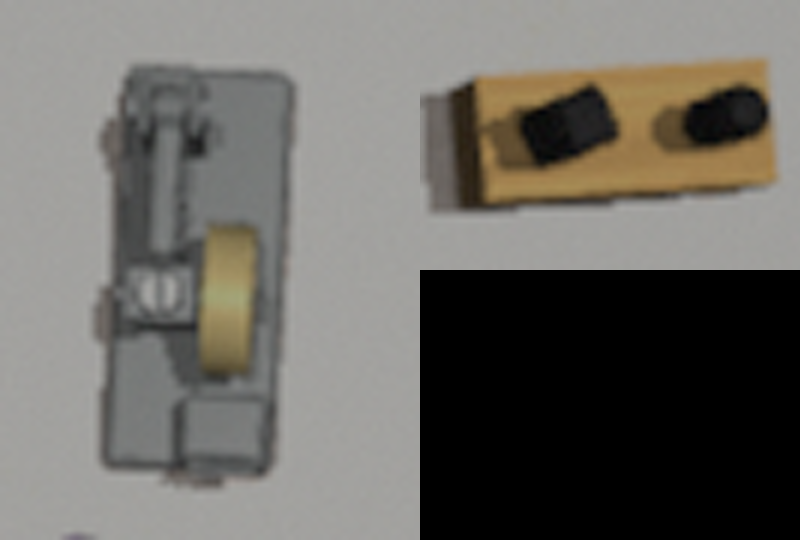

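View pics/c1.png

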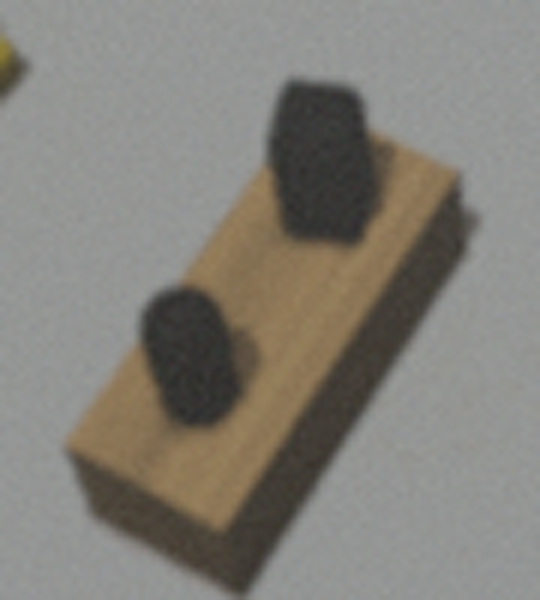

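The grey dispenser is the target. The square handle is at (395,206), nearer the dispenser, and the round one is at (421,204). On the way to the driver I'll move the wrist camera over the screw.

```bash
cat >> h.py <<'E'
def mv(target,dyaw=0,s=None):
    "world TCP target -> tool shift in cm from current measured pose"
    s=s or state(); d=R.from_quat(s["tcp_rot"]).as_matrix().T@(np.array(target)-s["tcp_pos"]); return (d*100).round(3)
def st():
    s=state();M=R.from_quat(s["tcp_rot"]).as_matrix();print("t",round(s["time"],2),"p",s["tcp_pos"].round(4),"yaw_y",round(np.degrees(np.arctan2(M[1,1],M[0,1])),2),"tilt",M[:,2].round(4),"F",s["force"].round(2),"T",s["torque"].round(4),"op",round(s["opening"],4),"q",s["joint_positions"].round(2));return s
E
python3 -c "
from h import *
st();print(mv([.501,.144,.36]))"
```

```text
t 0.15 p [0.2505 0.5995 0.4038] yaw_y 67.33 tilt [-7.0e-04 -1.8e-03 -1.0e+00] F [ 0.72  0.15 -0.47] T [-0.0045 -0.0479  0.0432] op 0.0852 q [-1.2   0.62 -0.01  1.42  0.01  1.1  -0.04]
[-40.675 -32.37    4.445]
```

Request:
move_arm --pt "-1 -1 0 1" --pt "-4 -3 0.3 4" --pt "-7 -5.6 0.8 8" --pt "-10.5 -8.3 1.2 12" --pt "-14 -11 1.6 16" --pt "-17.5 -14 2 20" --pt "-21 -16.7 2.4 24" --pt "-24.5 -19.5 2.8 28" --pt "-28 -22.3 3.1 32" --pt "-31.5 -25 3.5 36" --pt "-35 -28 3.9 40" --pt "-38 -30.3 4.2 42" --pt "-40 -31.8 4.4 43" --pt "-40.7 -32.4 4.4 44" --pt "-40.7 -32.4 4.4 44" --pt "-40.7 -32.4 4.4 44"

```text
time: 1.75
tcp_pos: [0.5005, 0.1456, 0.3606]
tcp_rot: [0.548, 0.836, 0.0, -0.001]
force: [-0.6, -0.2, -0.2]
opening: 0.0854
```

```bash
python3 - <<'E'
from h import *
s=st();g=grab("wrist");save(g,"w1");s=st()
E
```

```text
t 1.75 p [0.5005 0.1456 0.3606] yaw_y 23.48 tilt [-0.0011  0.0013 -1.    ] F [-0.62 -0.22 -0.16] T [-0.002   0.0225  0.0185] op 0.0854 q [-0.47  0.47  0.22  1.86 -0.14  0.83  0.22]
t 1.8 p [0.5004 0.1459 0.3606] yaw_y 23.53 tilt [-0.001   0.0013 -1.    ] F [ 0.13  0.22 -0.39] T [-0.0069  0.0868  0.0536] op 0.0852 q [-0.47  0.47  0.22  1.86 -0.14  0.83  0.22]
```

View pics/w1.png

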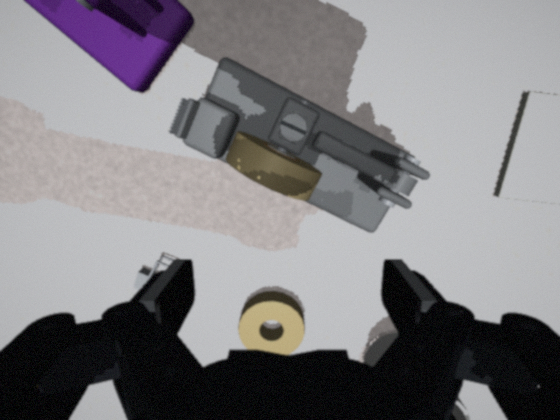

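```bash
python3 - <<'E'
from h import *
g=load("w1");crop(g,255,85,335,145,10,"c2")
E
```

```text
(no output)
```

View pics/c2.png

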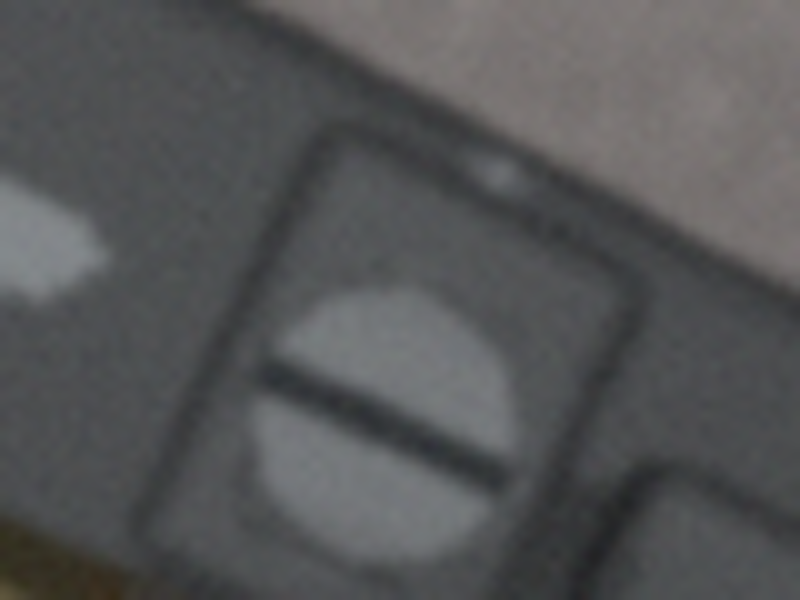

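The slotted head is at about (293,127). Its slot runs from (280.8,121.6) to (305.4,132.4).

```bash
python3 - <<'E'
from h import *
g=load("w1")
a=ptz(g,280.75,121.55,.0965);b=ptz(g,305.35,132.35,.0965);c=ptz(g,293.3,127.0,.0965)
print(a,b,c,"slot yaw",np.degrees(np.arctan2(*(b-a)[1::-1])),np.linalg.norm(b-a), "depthpt",ptd(g,293,122),ptd(g,293,133))
p=ptz(g,255+34.5-.5,85+12.5-.5,.088);q=ptz(g,255+64-.5,85+27.5-.5,.088);print("boss x dir yaw",np.degrees(np.arctan2(*(q-p)[1::-1])),np.linalg.norm(q-p))
# stand and driver from the top depth
t=load("top0");im=t["im"].astype(int)
pts=[]
for v in range(180,235):
  for u in range(365,440):
    if t["d"][v,u]>0: pts.append([u,v,*ptd(t,u,v)])
P=np.array(pts)
m=(P[:,4]>.052)&(P[:,4]<.07);r=cv2.minAreaRect(P[m][:,2:4].astype(np.float32)*1000);print("stand",r)
m=(P[:,4]>.115);Q=P[m]
for sel in (Q[:,3]>-.25,Q[:,3]<=-.25): print("handle",cv2.minAreaRect(Q[sel][:,2:4].astype(np.float32)*1000),Q[sel][:,2:].mean(0),sel.sum())
E
```

```text
[0.46755045 0.20723148 0.0965    ] [0.48684414 0.20740954 0.0965    ] [0.47733471 0.20736003 0.0965    ] slot yaw 0.5287688631262492 0.0192945115256627 depthpt [0.4757403  0.21044972 0.09647126] [0.47881301 0.20343866 0.09708567]
boss x dir yaw -2.1402242720899856 0.024158193678321706
stand ((501.9583740234375, -256.1936950683594), (64.22013854980469, 151.92996215820312), 3.91810941696167)
handle ((498.7875671386719, -214.95355224609375), (30.013980865478516, 27.78611183166504), 26.770952224731445) [ 0.49815756 -0.21337526  0.1267606 ] 106
handle ((504.30145263671875, -294.8148193359375), (22.891809463500977, 22.071392059326172), 35.082122802734375) [ 0.50392867 -0.29410125  0.12225826] 63
```

```bash
python3 -c "
from h import *
st();print(mv([.5295,-.2757,.36]))"
```

```text
t 1.8 p [0.5004 0.1459 0.3606] yaw_y 23.53 tilt [-0.001   0.0013 -1.    ] F [ 0.13  0.22 -0.39] T [-0.0069  0.0868  0.0536] op 0.0852 q [-0.47  0.47  0.22  1.86 -0.14  0.83  0.22]
[-3.9819e+01 -1.4168e+01  4.0000e-03]
```

Request:
move_arm --pt "-1 -0.4 0 0" --pt "-4 -1.4 0 -0.3" --pt "-8 -2.8 0 -0.6" --pt "-12 -4.3 0 -1" --pt "-16 -5.7 0 -1.3" --pt "-20 -7.1 0 -1.6" --pt "-24 -8.5 0 -2" --pt "-28 -10 0 -2.3" --pt "-32 -11.4 0 -2.6" --pt "-35.5 -12.6 0 -3" --pt "-38 -13.5 0 -3.3" --pt "-39.5 -14 0 -3.3" --pt "-39.8 -14.2 0 -3.3" --pt "-39.8 -14.2 0 -3.3" --pt "-39.8 -14.2 0 -3.3"

```text
time: 3.3
tcp_pos: [0.5289, -0.2757, 0.3606]
tcp_rot: [0.524, 0.852, 0.001, -0.001]
force: [-0.5, 0.9, -0.1]
opening: 0.0853
```

```bash
python3 - <<'E'
from h import *
s=st();g=grab("wrist");save(g,"w2");crop(g,220,40,380,160,5,"c3")
E
```

```text
t 3.3 p [ 0.5289 -0.2757  0.3606] yaw_y 26.8 tilt [-2.0e-04  1.9e-03 -1.0e+00] F [-0.51  0.94 -0.13] T [-0.0225 -0.0008 -0.0023] op 0.0853 q [ 0.32  0.58  0.21  1.65 -0.14  0.93  1.04]
```

View pics/w2.png

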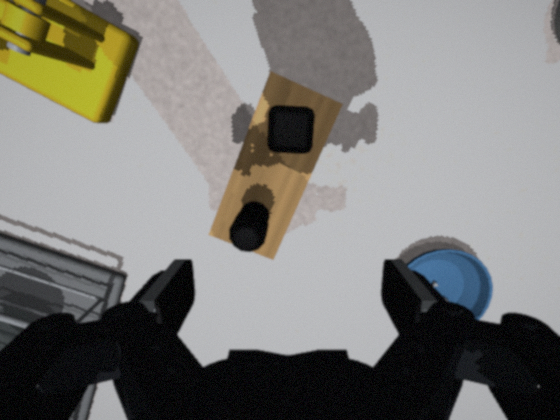

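View pics/c3.png

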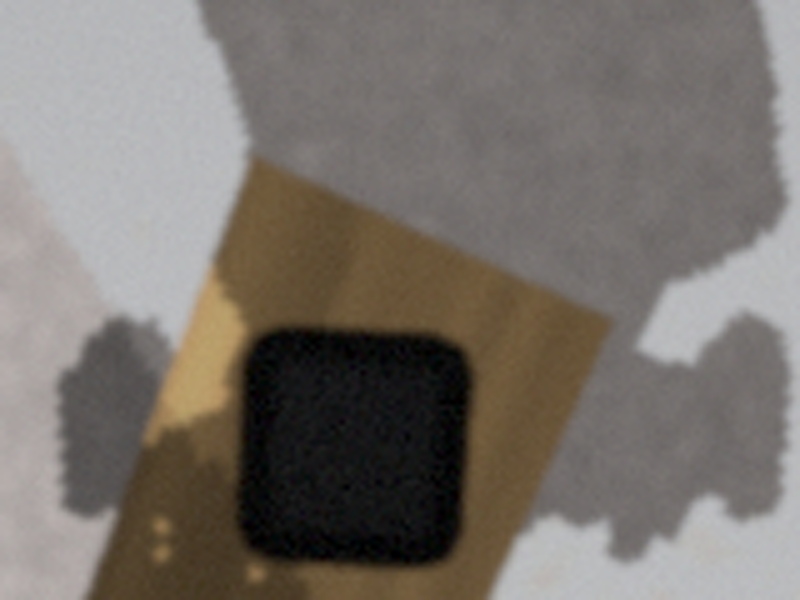

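```bash
python3 - <<'E'
from h import *
g=load("w2");c=ptz(g,290.6,129,.122);print(c,ptd(g,290,129), ptz(g,220+250/5-.4,40+155/5-.4,.06),ptz(g,220+612/5-.4,40+320/5-.4,.06))
print(mv([c[0],c[1],.095+.155]))
E
```

```text
[ 0.50093737 -0.21705155  0.122     ] [ 0.50050512 -0.21717004  0.1292172 ] [ 0.46644005 -0.18486017  0.06      ] [ 0.53021178 -0.18059458  0.06      ]
[ 6.474  0.136 11.079]
```

Request:
move_arm --pt "1 0 0 0.5" --pt "3.5 0.1 0 1.5" --pt "5.5 0.15 0 2.4" --pt "6.47 0.15 0.3 2.4" --pt "6.47 0.15 1.5 2.4" --pt "6.47 0.15 4 2.4" --pt "6.47 0.15 7 2.4" --pt "6.47 0.15 9.5 2.4" --pt "6.47 0.15 10.8 2.4" --pt "6.47 0.15 11.1 2.4" --pt "6.47 0.15 11.1 2.4" --pt "6.47 0.15 11.1 2.4"

```text
time: 4.55
tcp_pos: [0.5012, -0.2198, 0.2507]
tcp_rot: [0.543, 0.84, 0.0, 0.001]
force: [-0.2, 0.4, 0.3]
opening: 0.0854
```

```bash
python3 - <<'E'
from h import *
s=st();g=grab("wrist");save(g,"w3")
E
```

```text
t 4.55 p [ 0.5012 -0.2198  0.2507] yaw_y 24.21 tilt [ 0.0022 -0.0012 -1.    ] F [-0.19  0.38  0.27] T [-0.0177  0.0084 -0.0034] op 0.0854 q [ 0.26  0.67  0.18  1.89 -0.19  0.6   0.98]
```

View pics/w3.png

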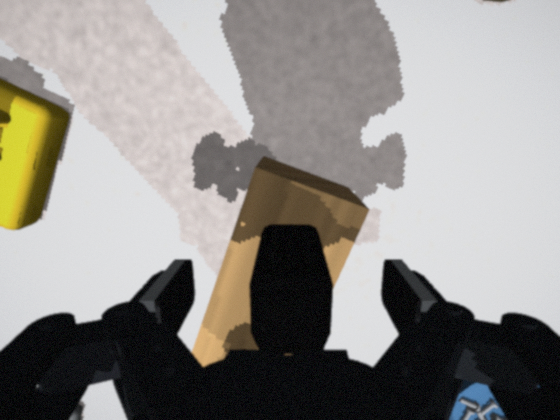

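The handle is between the open fingers, at columns 250–330. I'll close on it.

Request:
move_arm --pt "0.2 0 0 0" --pt "0.2 0 0 0" --pt "0.2 0 0 0" --pt "0.2 0 0 0" --pt "0.2 0 0 0" --pt "0.2 0 0 0" --pt "0.2 0 0 0" --pt "0.2 0 0 0" --pt "0.2 0 0 0" --gripper 0 --force 60

```text
time: 5.5
tcp_pos: [0.5002, -0.2175, 0.2501]
tcp_rot: [0.543, 0.84, 0.0, 0.0]
force: [0.2, 0.5, 5.2]
opening: 0.0296
```

```bash
python3 - <<'E'
from h import *
s=st()
E
```

```text
t 5.5 p [ 0.5002 -0.2175  0.2501] yaw_y 24.23 tilt [ 1.e-03 -3.e-04 -1.e+00] F [0.21 0.46 5.23] T [ 0.084  -0.0024  0.0143] op 0.0296 q [ 0.26  0.66  0.18  1.89 -0.19  0.6   0.98]
```

Request:
move_arm --pt "0 0 -0.3 0" --pt "0 0 -1 0" --pt "0 0 -2.5 0" --pt "0 0 -4.5 0" --pt "0 0 -6.5 0" --pt "0 0 -9 0" --pt "0 0 -11 0" --pt "0 0 -12 0" --pt "0 0 -12 0" --pt "0 0 -12 0" --pt "0 0 -12 0"

```text
time: 6.6
tcp_pos: [0.4995, -0.2172, 0.3684]
tcp_rot: [0.543, 0.84, -0.0, -0.002]
force: [-0.1, -0.3, -1.3]
opening: 0.0292
```

```bash
python3 - <<'E'
from h import *
s=st();g=grab("wrist");save(g,"w4");crop(g,220,130,380,250,5,"c4")
g=grab("scene");save(g,"s4")
t=[230]
u,v=proj(g,s["tcp_pos"]+[0,0,-.2]);print(u,v);u=int(u);v=int(v);crop(g,u-40,v-40,u+40,v+40,7,"c5");s=st()
E
```

```text
t 6.6 p [ 0.4995 -0.2172  0.3684] yaw_y 24.23 tilt [-0.003   0.0011 -1.    ] F [-0.08 -0.32 -1.33] T [ 0.0113 -0.034   0.0256] op 0.0292 q [ 0.22  0.5   0.23  1.78 -0.14  0.88  0.93]
214.25581667622504 287.56746039332154
t 6.7 p [ 0.4997 -0.2173  0.3686] yaw_y 24.22 tilt [-2.4e-03  8.0e-04 -1.0e+00] F [ 0.33  0.2  -1.3 ] T [-0.009  -0.042  -0.0236] op 0.0292 q [ 0.22  0.5   0.23  1.78 -0.14  0.88  0.93]
```

View pics/c4.png

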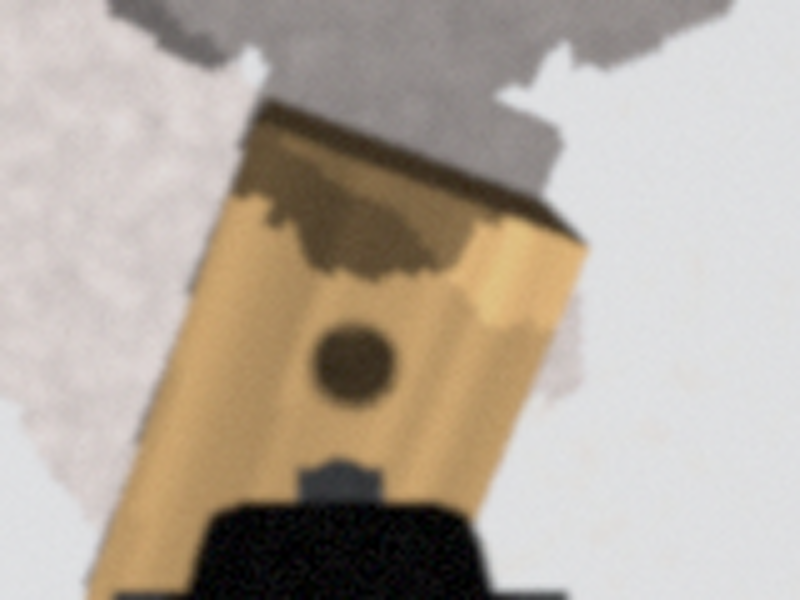

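View pics/c5.png

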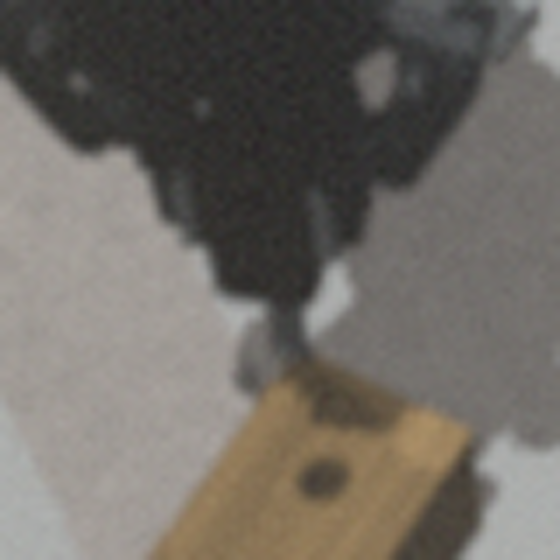

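In the wrist crop the empty hole is at (291,203). The blade is wide along the tool's y, columns 279–296, with its tip line at about row 224. So blade x is parallel to tool y, and I need tool y at the slot's yaw of about 0.5°.

```bash
python3 - <<'E'
from h import *
g=load("w4");s=state()
for v in (223.6,224,225): 
    p=ptz(g,287.6,v,s["tcp_pos"][2]-.240);print(R.from_quat(s["tcp_rot"]).inv().apply(p-s["tcp_pos"])*1000)
print("hole",ptz(g,220+355/5-.4,130+365/5-.4,.06))
st();print(mv([.4773,.2074,.37]))
E
```

```text
[  0.57831829  -0.84105813 240.00332969]
[  0.28421494  -0.84103668 240.00281563]
[ -0.45195087  -0.84098297 240.0015289 ]
hole [ 0.50110953 -0.21747044  0.06      ]
t 6.7 p [ 0.4997 -0.2173  0.3686] yaw_y 24.22 tilt [-2.4e-03  8.0e-04 -1.0e+00] F [ 0.33  0.2  -1.3 ] T [-0.009  -0.042  -0.0236] op 0.0292 q [ 0.22  0.5   0.23  1.78 -0.14  0.88  0.93]
[39.653 15.384 -0.102]
```

Request:
move_arm --pt "1 0.4 0 0" --pt "4 1.5 0 1" --pt "7.5 2.9 0 3" --pt "11.5 4.5 0 5.5" --pt "15.5 6 0 8" --pt "19.5 7.6 0 10.5" --pt "23.5 9.1 0 13" --pt "27.5 10.7 0 16" --pt "31 12 0 18.5" --pt "34.5 13.4 0 21" --pt "37.3 14.5 0 23" --pt "39 15.1 0 23.7" --pt "39.6 15.4 0 23.7" --pt "39.7 15.5 0 23.7" --pt "39.7 15.5 0 23.7" --pt "39.7 15.5 0 23.7"

```text
time: 8.3
tcp_pos: [0.4787, 0.2065, 0.3698]
tcp_rot: [0.705, 0.709, -0.0, 0.0]
force: [1.1, 0.0, -1.2]
opening: 0.0294
```

```bash
python3 - <<'E'
from h import *
s=st();g=grab("wrist");save(g,"w5");crop(g,248,190,328,250,10,"c6")
s=st();print(mv([.478,.2077,.349]))
E
```

```text
t 8.3 p [0.4787 0.2065 0.3698] yaw_y 0.37 tilt [-0.e+00 -9.e-04 -1.e+00] F [ 1.09  0.03 -1.22] T [-0.0366 -0.0131  0.013 ] op 0.0294 q [-0.67  0.47  0.32  1.85 -0.19  0.85 -0.25]
t 8.35 p [0.4787 0.2066 0.3698] yaw_y 0.37 tilt [ 0.e+00 -7.e-04 -1.e+00] F [-1.11  0.1  -1.31] T [0.0338 0.0284 0.0279] op 0.0293 q [-0.67  0.47  0.32  1.85 -0.19  0.85 -0.25]
[ 0.107 -0.065  2.079]
```

View pics/c6.png

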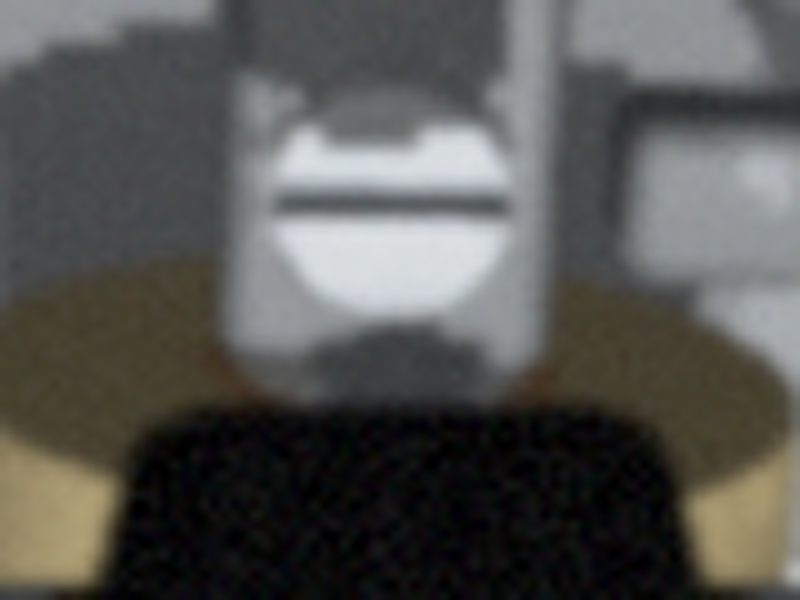

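```bash
python3 - <<'E'
from h import *
g=load("w5");s=state()
iv=lambda p:R.from_quat(s["tcp_rot"]).inv().apply(p-s["tcp_pos"])*1000
sl=iv(ptz(g,286.8,209.85,.0965)); hd=iv(ptz(g,286.8,209.85,.0925));tip=iv(ptz(g,287.55,224,s["tcp_pos"][2]-.24))
print(sl,tip,"delta mm",sl-tip+[1,0,0])
E
```

```text
[  0.68143045  -1.34761423 273.28814096] [ -0.51115466  -0.71391661 240.00040535] delta mm [ 2.1925851  -0.63369762 33.28773561]
```

Request:
move_arm --pt "0.08 -0.03 0.3 0.4" --pt "0.16 -0.06 1 0.8" --pt "0.16 -0.06 1.8 0.8" --pt "0.16 -0.06 2.4 0.8" --pt "0.16 -0.06 2.8 0.8" --pt "0.16 -0.06 2.9 0.8" --pt "0.16 -0.06 2.9 0.8" --pt "0.16 -0.06 2.9 0.8"

```text
time: 9.15
tcp_pos: [0.4779, 0.2098, 0.3409]
tcp_rot: [0.709, 0.705, 0.0, 0.0]
force: [-0.4, 0.5, -1.4]
opening: 0.0298
```

```bash
python3 - <<'E'
from h import *
s=st();g=grab("wrist");save(g,"w6");crop(g,248,190,328,250,10,"c7")
s=st()
E
```

```text
t 9.15 p [0.4779 0.2098 0.3409] yaw_y -0.28 tilt [ 5.e-04  2.e-04 -1.e+00] F [-0.37  0.46 -1.41] T [-0.0063  0.0496 -0.0026] op 0.0298 q [-0.66  0.51  0.31  1.88 -0.21  0.78 -0.25]
t 9.2 p [0.4779 0.2098 0.3409] yaw_y -0.28 tilt [ 5.e-04  2.e-04 -1.e+00] F [-0.05  0.51 -2.06] T [ 0.0272 -0.0154 -0.0245] op 0.0294 q [-0.66  0.51  0.31  1.88 -0.21  0.78 -0.25]
```

View pics/c7.png

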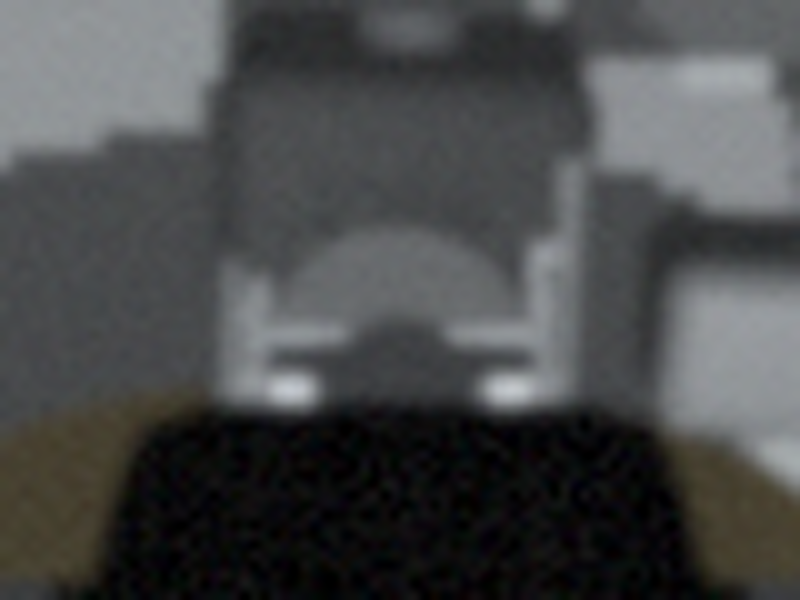

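```bash
python3 - <<'E'
from h import *
g=load("w6");s=state()
iv=lambda p:R.from_quat(s["tcp_rot"]).inv().apply(p-s["tcp_pos"])*1000
for v in (225,225.35,225.8):
  sl=iv(ptz(g,287.7,v,.0965));print(sl)
for v in (223.6,224,224.5): print(iv(ptz(g,287.55,v,s["tcp_pos"][2]-.24)))
import cv2
c=cv2.cvtColor(g["im"],cv2.COLOR_RGB2GRAY)
print(c[216:234,272:305])
E
```

```text
[ -2.53873907  -0.60837087 244.43835025]
[ -2.80262016  -0.60836385 244.4382975 ]
[ -3.14213761  -0.60835483 244.43822964]
[-5.96947193e-02 -7.11543588e-01  2.39999655e+02]
[ -0.35429638  -0.71157319 239.99959591]
[ -0.72284332  -0.71161023 239.99952222]
[[ 86  80  81  75  75  80  90 101 103 103 107 105 106 106 106 107 106 106
  103 104 105 108 106 100  97  86  75  74 105 136 144 137 129]
 [101  98  99  85  79  91 101 106 106 105 107 107 102 107 104 108 104 107
  104 103 106 103 103 104 101  96  85  77 108 136 133 119 120]
 [113 122 118  95  90  97 101 102 105 106 106 105 106 106 102 105 104 107
  109 108 106 106 107 106 103 102  91  85 105 132 136 122 117]
 [120 134 127 105  97 103 106 106 105 105 106 107 106 106 108 104 107 103
  104 108 104 107 106 107 105 103  99  94 107 135 140 123 116]
 [130 137 131 111 103 109 109 106 107 107 109 107 103 104 103 101 102 102
  104 108 106 108 110 109 106 105 104 101 112 138 141 129 115]
 [136 138 128 116 115 111 112 111 109 108 108 104 101  97  92  90  91  95
   98 101 106 108 111 109 111 111 109 107 116 135 142 125 116]
 [131 142 134 130 131 1
[... 921 characters left out ...]
8 144 134 118]
 [125 129 138 169 184 186 171 128  83  63  58  58  50  58  57  55  56  55
   55  56  55  55  63  87 126 169 185 185 174 146 132 120 101]
 [ 82  87  95 113 127 127 118  89  56  43  36  34  34  38  32  36  40  34
   41  37  36  37  43  59  82 116 128 126 116  99  89  80  68]
 [ 39  40  44  49  55  56  57  39  29  21  16  23  19  12  17  20  11  13
   19  19  17  18  20  28  40  53  57  59  49  43  34  36  32]
 [  6   7  13  15  22  18  11  13  13   7   1   5  12  19  20  14  13   9
   12  12  13  17   2   9   5  19  18  17  14  14  19  11  13]
 [  6  15  15  10   7   3  16  10  13   9   1   9   1   9   7  15   9  14
   13  12   4  12   5  10  11   2   5   1  12   7   4  10   5]]
```

```bash
python3 - <<'E'
from h import *
for n in("w4","w5"):
  g=load(n)
  c=cv2.cvtColor(g["im"],cv2.COLOR_RGB2GRAY);print(c[219:233,276:300])
E
```

```text
[[159 157 154 154 153 153 154 157 156 156 159 156 159 160 162 161 165 166
  166 168 167 162 159 156]
 [158 155 155 154 156 153 153 156 154 154 146 147 150 152 159 160 164 167
  169 165 164 164 160 157]
 [157 156 152 153 153 151 154 152 146 134 122 118 123 130 140 150 160 164
  163 164 162 158 157 158]
 [156 152 152 146 142 141 144 134 120 103  89  81  86  91 103 119 137 150
  152 152 155 155 155 155]
 [155 154 145 130 119 115 112 100  84  70  61  59  59  64  67  82 101 115
  123 125 136 151 153 156]
 [154 154 139 116  90  80  75  70  59  59  59  52  56  59  57  57  67  78
   79  92 117 144 154 158]
 [153 152 139 108  74  63  58  56  57  57  57  55  59  56  56  54  54  58
   62  72 108 141 155 155]
 [153 151 137 105  70  58  57  57  57  55  54  58  57  56  56  52  51  56
   55  68 102 138 156 160]
 [153 152 137 108  74  58  57  56  57  57  57  56  58  60  56  56  54  55
   55  73 102 139 155 159]
 [149 150 137 106  74  56  56  54  54  53  55  56  58  59  56  55  53  54
   58  75 104 136 154 161]
 [135 131 122  94  68  52  47  46  43  48  50  49  47  47  46  47  46  50
   51  65  91 12
[... 1029 characters left out ...]
90  79  73  63  64  61  62  63  62  64  65  67  61  62  59  62  58
   62  71  89 105 116 112]
 [ 86  85  80  76  70  66  63  65  61  62  64  64  66  65  62  63  62  69
   62  70  78  89  89  86]
 [ 83  83  87  85  76  66  64  59  62  64  63  64  63  62  61  61  61  61
   64  70  79  79  76  67]
 [ 69  76  85  81  72  64  57  53  54  58  56  54  59  56  54  55  53  59
   63  72  74  72  62  54]
 [ 46  51  58  53  45  44  35  40  41  39  34  41  34  38  36  37  37  37
   38  45  54  48  40  40]
 [ 19  21  24  27  25  15  19  19  21  19  16  20  18  22  20  23  12  21
   21  21  25  23  19  19]
 [ 11  14   7  13   7  11  10  15   7   4   7  13   2   3   2  14   2   1
    5   2   9  11   0   6]]
```

Request:
move_arm --pt "-0.1 0 0 0" --pt "-0.2 0 0.1 0" --pt "-0.2 0 0.2 0" --pt "-0.2 0 0.2 0" --pt "-0.2 0 0.2 0" --pt "-0.2 0 0.2 0"

```text
time: 9.8
tcp_pos: [0.4778, 0.2078, 0.3387]
tcp_rot: [0.709, 0.705, 0.0, 0.0]
force: [0.6, 0.0, -0.6]
opening: 0.0295
```

```bash
python3 - <<'E'
from h import *
s=st();g=grab("wrist");save(g,"w7");crop(g,248,190,328,250,10,"c8")
s=st()
c=cv2.cvtColor(g["im"],cv2.COLOR_RGB2GRAY);print(c[218:232,272:305])
E
```

```text
t 9.8 p [0.4778 0.2078 0.3387] yaw_y -0.27 tilt [ 0.  0. -1.] F [ 0.57  0.02 -0.64] T [-0.0267 -0.0085 -0.0015] op 0.0295 q [-0.66  0.51  0.31  1.88 -0.21  0.78 -0.24]
t 9.85 p [0.4778 0.2078 0.3387] yaw_y -0.27 tilt [-0. -0. -1.] F [-0.85 -0.44 -1.41] T [-0.0133  0.0714  0.0128] op 0.0294 q [-0.66  0.51  0.31  1.88 -0.21  0.78 -0.24]
[[ 73  75  85  92 101 104 109 104 106 106 105 104 102 106 104 105 106 108
  108 104 110 104 105 107 103 106 107 103  92 109 137 142 134]
 [ 79  81  88  96 101 107 107 108 104 106 107 108 106 110 108 103 105 105
  104 107 108 107 105 103 105 108 106 104 102 115 141 151 137]
 [ 99  95  96 101 103 103 108 106 103 105 104 105 106 108 101 102 102 107
  104 105 107 105 106 106 107 104 105 105 106 120 149 154 140]
 [114 116 107  94  93  92  96  95  95  92  96  98  94  93  92  90  92  92
   95  96  95  92  93  94 101 101 103 104 103 118 148 153 141]
 [119 127 112  84  71  71  69  70  71  71  75  73  73  75  73  72  73  75
   78  74  73  74  71  72  77  82  89  90  93 115 146 152 137]
 [121 130 117  83  60  55  55  58  58  60  57  62  60  63  66  69  65  65
   6
[... 455 characters left out ...]
0 154 146 132]
 [142 148 148 165 183 193 174 128  83  65  64  68  61  65  69  63  65  63
   57  63  61  58  65  88 137 189 210 214 200 172 154 143 131]
 [138 141 149 165 194 205 190 140  89  67  62  64  61  65  62  63  63  62
   66  61  63  60  68  93 144 191 213 213 196 163 145 137 129]
 [122 130 125 135 165 183 173 130  85  64  58  53  54  53  56  56  53  55
   54  51  53  58  63  85 128 172 188 186 168 143 130 123 112]
 [ 79  84  88  84 110 124 116  86  62  41  35  39  36  38  39  38  37  38
   38  39  37  36  44  61  90 114 127 125 112  95  86  84  76]
 [ 38  37  37  39  48  57  54  40  22  21  19  19  22   7  12  20  16  16
   15  11  22  19  21  27  38  56  56  59  50  38  39  41  37]]
```

View pics/c8.png

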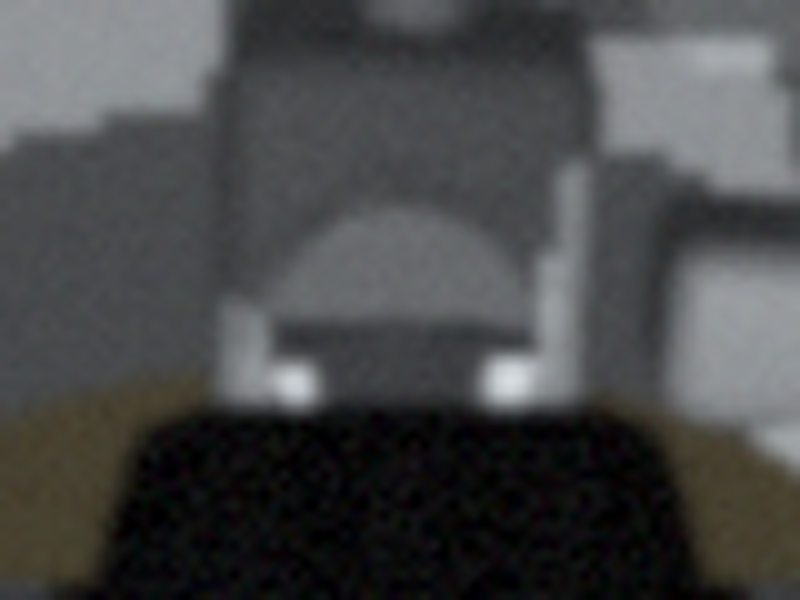

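Request:
move_arm --pt "0 0 0.1 0" --pt "0 0 0.2 0" --pt "0 0 0.3 0" --pt "0 0 0.35 0" --pt "0 0 0.35 0" --pt "0 0 0.35 0"

```text
time: 10.45
tcp_pos: [0.4778, 0.2078, 0.3352]
tcp_rot: [0.709, 0.705, -0.0, 0.0]
force: [-0.6, -0.0, -0.8]
opening: 0.0293
```

```bash
python3 - <<'E'
from h import *
s=st();g=grab("wrist");save(g,"w8");s=st()
E
```

```text
t 10.45 p [0.4778 0.2078 0.3352] yaw_y -0.28 tilt [-1.e-04 -1.e-04 -1.e+00] F [-0.58 -0.03 -0.78] T [-0.0315 -0.0278  0.0415] op 0.0293 q [-0.66  0.52  0.3   1.89 -0.21  0.77 -0.24]
t 10.5 p [0.4778 0.2078 0.3352] yaw_y -0.28 tilt [ 1.e-04 -0.e+00 -1.e+00] F [-0.05 -0.07 -1.19] T [ 0.0112  0.0079 -0.0279] op 0.0294 q [-0.66  0.52  0.3   1.89 -0.21  0.77 -0.24]
```

Request:
move_arm --pt "0 0 0.05 0" --pt "0 0 0.1 0" --pt "0 0 0.15 0" --pt "0 0 0.2 0" --pt "0 0 0.2 0" --pt "0 0 0.2 0"

```text
time: 11.1
tcp_pos: [0.4778, 0.2078, 0.3332]
tcp_rot: [0.709, 0.705, -0.0, -0.0]
force: [-0.4, -1.1, -2.0]
opening: 0.0293
```

```bash
python3 - <<'E'
from h import *
s=st();g=grab("wrist");save(g,"w9");crop(g,248,190,328,250,10,"c9");s=st()
E
```

```text
t 11.1 p [0.4778 0.2078 0.3332] yaw_y -0.27 tilt [-1.e-04 -1.e-04 -1.e+00] F [-0.41 -1.06 -2.02] T [0.0094 0.0472 0.0261] op 0.0293 q [-0.66  0.52  0.3   1.89 -0.22  0.76 -0.24]
t 11.15 p [0.4778 0.2077 0.3332] yaw_y -0.28 tilt [-1.e-04 -1.e-04 -1.e+00] F [-0.62 -0.39 -2.6 ] T [ 0.0489 -0.0262 -0.014 ] op 0.0292 q [-0.66  0.52  0.3   1.89 -0.22  0.76 -0.24]
```

View pics/c9.png

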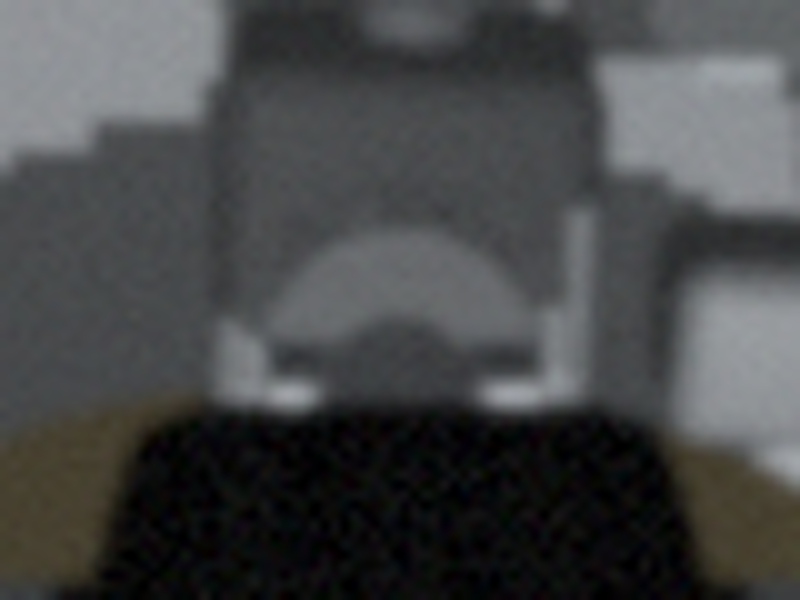

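Request:
move_arm --pt "0 0 0.03 0" --pt "0 0 0.06 0" --pt "0 0 0.08 0" --pt "0 0 0.1 0" --pt "0 0 0.1 0" --pt "0 0 0.1 0"

```text
time: 11.75
tcp_pos: [0.4778, 0.2078, 0.3325]
tcp_rot: [0.709, 0.705, 0.0, 0.0]
force: [-1.5, -0.7, 1.7]
opening: 0.0292
```

```bash
cat >> h.py <<'E'
def avg(n=4):
    F=[];T=[];
    for i in range(n):
        s=state();F.append(s["force"]);T.append(s["torque"]);read_camera("wrist")
    print("avgF",np.mean(F,0).round(2),"avgT",np.mean(T,0).round(4),"sd",np.std(F,0).round(2),np.std(T,0).round(3));st()
E
python3 - <<'E'
from h import *
avg()
E
```

```text
avgF [-1.01 -0.08  1.93] avgT [-0.0708  0.1963  0.0312] sd [0.42 0.56 0.42] [0.028 0.014 0.032]
t 11.95 p [0.4778 0.2078 0.3324] yaw_y -0.28 tilt [ 1.e-04  1.e-04 -1.e+00] F [-0.39  0.66  2.22] T [-0.0606  0.2602  0.0093] op 0.0296 q [-0.66  0.52  0.3   1.89 -0.22  0.76 -0.24]
```

Request:
move_arm --pt "0 0 0.03 0" --pt "0 0 0.06 0" --pt "0 0 0.09 0" --pt "0 0 0.12 0" --pt "0 0 0.12 0" --pt "0 0 0.12 0"

```text
time: 12.55
tcp_pos: [0.4778, 0.2078, 0.3311]
tcp_rot: [0.709, 0.705, 0.0, -0.0]
force: [-1.1, -0.2, 5.0]
opening: 0.0294
```

```bash
python3 - <<'E'
from h import *
avg()
E
```

```text
avgF [-1.22 -0.05  4.55] avgT [-0.0608  0.341   0.0063] sd [0.2  0.54 0.68] [0.006 0.037 0.018]
t 12.75 p [0.4778 0.2078 0.3311] yaw_y -0.27 tilt [ 1.e-04  1.e-04 -1.e+00] F [-0.82 -1.58  4.4 ] T [-0.0648  0.3517 -0.0094] op 0.0296 q [-0.66  0.52  0.3   1.89 -0.22  0.76 -0.24]
```

Request:
move_arm --pt "0 0 0 1" --pt "0 0 0 2.5" --pt "0 0 0 4" --pt "0 0 0 5.5" --pt "0 0 0 7" --pt "0 0 0 8.5" --pt "0 0 0 10" --pt "0 0 0 11.5" --pt "0 0 0 13" --pt "0 0 0 14.5" --pt "0 0 0 16" --pt "0 0 0 18" --pt "0 0 0 20" --pt "0 0 0 20"

```text
time: 14.15
tcp_pos: [0.4779, 0.2078, 0.3311]
tcp_rot: [0.821, 0.571, 0.0, 0.0]
force: [1.0, -0.4, 5.2]
opening: 0.0294
```

```bash
python3 - <<'E'
from h import *
avg(6);g=grab("wrist");save(g,"w10");crop(g,248,190,328,250,10,"c10")
E
```

```text
avgF [ 0.65 -0.36  4.73] avgT [ 0.0171 -0.191   0.0315] sd [0.58 0.38 0.44] [0.034 0.019 0.035]
t 14.45 p [0.4779 0.2077 0.3311] yaw_y -20.28 tilt [ 7.e-04  1.e-04 -1.e+00] F [1.23 0.9  5.35] T [ 0.0607 -0.2118  0.064 ] op 0.0289 q [-0.72  0.53  0.4   1.89 -0.29  0.77 -0.51]
```

View pics/c10.png

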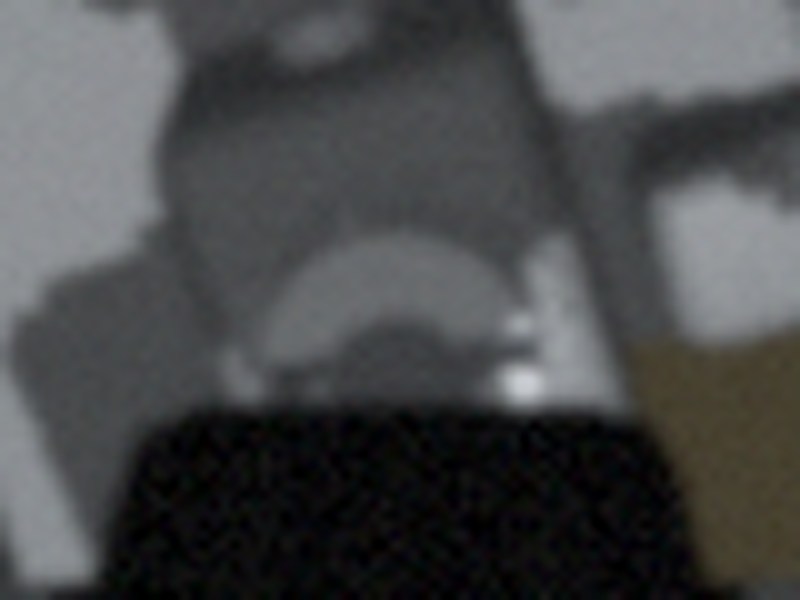

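Request:
move_arm --pt "0 0 0 1.5" --pt "0 0 0 3" --pt "0 0 0 5" --pt "0 0 0 7" --pt "0 0 0 9" --pt "0 0 0 11" --pt "0 0 0 13" --pt "0 0 0 15" --pt "0 0 0 17" --pt "0 0 0 19" --pt "0 0 0 20.5" --pt "0 0 0 22" --pt "0 0 0 22"

```text
time: 15.8
tcp_pos: [0.478, 0.2077, 0.3311]
tcp_rot: [0.915, 0.404, 0.0, 0.0]
force: [2.5, 0.2, 4.3]
opening: 0.0295
```

```bash
cat >> h.py <<'E'
def avg(n=4):
    F=[];T=[];J=[]
    for i in range(n):
        s=state();F.append(s["force"]);T.append(s["torque"]);J.append(s["tau"][6]);read_camera("wrist")
    print("avgF",np.mean(F,0).round(2),"avgT",np.mean(T,0).round(4),"sd",np.std(F,0).round(2),np.std(T,0).round(3),"tau7",np.round(J,4));st()
E
python3 - <<'E'
from h import *
avg(8)
E
```

```text
avgF [ 2.88 -0.26  4.73] avgT [-0.1559 -0.836   0.0519] sd [0.7  0.26 0.41] [0.014 0.058 0.04 ] tau7 [-0.1255 -0.0742 -0.0563 -0.0513 -0.0499 -0.0496 -0.0496 -0.0497]
t 16.2 p [0.478  0.2076 0.3311] yaw_y -42.28 tilt [ 6.e-04 -0.e+00 -1.e+00] F [ 3.27 -0.67  5.51] T [-0.2153 -0.9462  0.0498] op 0.0293 q [-0.79  0.55  0.52  1.9  -0.37  0.79 -0.81]
```

Request:
move_arm --pt "0.02 0.02 0 1" --pt "0.03 0.03 0 2" --pt "0.03 0.03 0 3" --pt "0.03 0.03 0 4" --pt "0.03 0.03 0 4" --pt "0.03 0.03 0 4" --pt "0.03 0.03 0 4"

```text
time: 16.9
tcp_pos: [0.4782, 0.2077, 0.331]
tcp_rot: [0.928, 0.372, -0.0, 0.0]
force: [3.0, -1.4, 5.0]
opening: 0.0295
```

```bash
python3 - <<'E'
from h import *
avg(3)
E
```

```text
avgF [ 2.92 -0.87  5.1 ] avgT [-0.2483 -0.8421  0.0566] sd [0.36 0.36 0.29] [0.028 0.012 0.039] tau7 [-0.0507 -0.0507 -0.0507]
t 17.05 p [0.4782 0.2077 0.331 ] yaw_y -46.32 tilt [-2.e-04 -2.e-04 -1.e+00] F [ 2.85 -0.67  4.48] T [-0.2597 -0.9088  0.0133] op 0.0296 q [-0.81  0.56  0.54  1.9  -0.39  0.79 -0.87]
```

Request:
move_arm --pt "0.02 0.02 0 1" --pt "0.02 0.02 0 2" --pt "0.02 0.02 0 2" --pt "0.02 0.02 0 2" --pt "0.02 0.02 0 2"

```text
time: 17.55
tcp_pos: [0.4783, 0.2077, 0.3309]
tcp_rot: [0.935, 0.356, -0.0, 0.0]
force: [3.6, -0.7, 5.6]
opening: 0.0295
```

```bash
python3 - <<'E'
from h import *
avg(2)
E
```

```text
avgF [ 2.66 -0.54  5.46] avgT [-0.2201 -0.7818  0.054 ] sd [0.99 0.21 0.15] [0.    0.009 0.006] tau7 [-0.0506 -0.0505]
t 17.65 p [0.4783 0.2077 0.3309] yaw_y -48.32 tilt [-6.e-04 -3.e-04 -1.e+00] F [ 2.76 -1.14  5.22] T [-0.2128 -0.7293  0.0793] op 0.0293 q [-0.81  0.56  0.55  1.9  -0.4   0.8  -0.89]
```

Request:
move_arm --pt "0 0 0 1" --pt "0 0 0 1.5" --pt "0 0 0 1.5" --pt "0 0 0 1.5" --pt "0 0 0 1.5"

```text
time: 18.15
tcp_pos: [0.4783, 0.2077, 0.3309]
tcp_rot: [0.939, 0.343, -0.0, 0.0]
force: [2.3, -0.7, 5.2]
opening: 0.0292
```

```bash
python3 - <<'E'
from h import *
avg(2)
E
```

```text
avgF [ 2.42 -0.64  5.06] avgT [-0.2055 -0.7792  0.119 ] sd [0.08 0.03 0.18] [0.008 0.011 0.043] tau7 [-0.0509 -0.0509]
t 18.25 p [0.4783 0.2077 0.3309] yaw_y -49.82 tilt [-7.e-04 -3.e-04 -1.e+00] F [ 3.01 -0.66  5.03] T [-0.1996 -0.7399  0.0295] op 0.0292 q [-0.82  0.56  0.55  1.9  -0.4   0.8  -0.91]
```

Still running at 0.05 N m, so I'll continue in 1.5° steps.

Request:
move_arm --pt "0 0 0 1" --pt "0 0 0 1.5" --pt "0 0 0 1.5" --pt "0 0 0 1.5" --pt "0 0 0 1.5"

```text
time: 18.75
tcp_pos: [0.4783, 0.2077, 0.3309]
tcp_rot: [0.944, 0.331, -0.0, 0.0]
force: [1.7, -1.5, 6.3]
opening: 0.0294
```

```bash
python3 - <<'E'
from h import *
avg(2)
E
```

```text
avgF [ 1.93 -1.35  5.89] avgT [-0.2298 -0.7631  0.031 ] sd [0.28 0.17 0.43] [0.01  0.03  0.028] tau7 [-0.0509 -0.0508]
t 18.85 p [0.4783 0.2077 0.3309] yaw_y -51.33 tilt [-6.e-04 -3.e-04 -1.e+00] F [ 2.57 -0.93  5.6 ] T [-0.2439 -0.6872  0.0529] op 0.029 q [-0.82  0.56  0.56  1.9  -0.41  0.8  -0.93]
```

Request:
move_arm --pt "0 0 0 1" --pt "0 0 0 1.5" --pt "0 0 0 1.5" --pt "0 0 0 1.5" --pt "0 0 0 1.5"

```text
time: 19.35
tcp_pos: [0.4783, 0.2077, 0.3309]
tcp_rot: [0.948, 0.319, -0.0, 0.0]
force: [2.1, -0.5, 5.0]
opening: 0.0296
```

```bash
python3 - <<'E'
from h import *
avg(2)
E
```

```text
avgF [ 2.44 -0.56  5.29] avgT [-0.239  -0.765   0.0659] sd [0.35 0.09 0.31] [0.006 0.009 0.001] tau7 [-0.0509 -0.0509]
t 19.45 p [0.4783 0.2076 0.3309] yaw_y -52.83 tilt [-7.e-04 -3.e-04 -1.e+00] F [ 2.14 -1.1   5.99] T [-0.2317 -0.7217  0.0454] op 0.0293 q [-0.83  0.57  0.57  1.9  -0.41  0.8  -0.95]
```

Request:
move_arm --pt "0 0 0 1" --pt "0 0 0 1.5" --pt "0 0 0 1.5" --pt "0 0 0 1.5" --pt "0 0 0 1.5"

```text
time: 19.95
tcp_pos: [0.4783, 0.2077, 0.3309]
tcp_rot: [0.952, 0.306, -0.0, 0.0]
force: [2.9, -0.3, 5.4]
opening: 0.0296
```

```bash
python3 - <<'E'
from h import *
avg(2);g=grab("wrist");save(g,"w11");crop(g,248,190,328,250,10,"c11")
E
```

```text
avgF [ 2.31 -0.13  4.99] avgT [-0.2641 -0.776   0.0933] sd [0.55 0.13 0.41] [0.001 0.008 0.013] tau7 [-0.0509 -0.0508]
t 20.05 p [0.4783 0.2076 0.3309] yaw_y -54.33 tilt [-6.e-04 -3.e-04 -1.e+00] F [ 2.74 -1.64  5.51] T [-0.2333 -0.7646  0.0929] op 0.0292 q [-0.83  0.57  0.58  1.9  -0.42  0.8  -0.97]
```

View pics/c11.png

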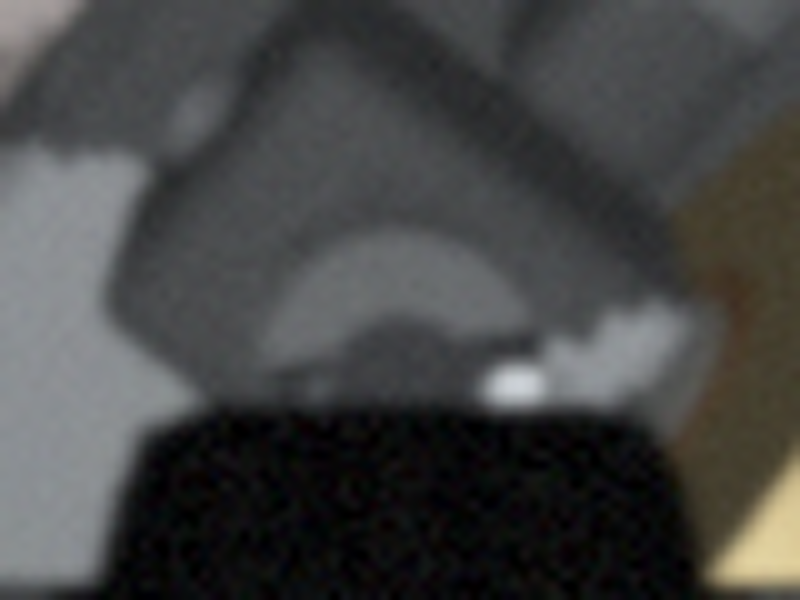

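Request:
move_arm --pt "0 0 0 0.7" --pt "0 0 0 1" --pt "0 0 0 1" --pt "0 0 0 1" --pt "0 0 0 1"

```text
time: 20.6
tcp_pos: [0.4783, 0.2076, 0.3309]
tcp_rot: [0.955, 0.298, -0.0, 0.0]
force: [2.6, -0.6, 5.7]
opening: 0.0293
```

```bash
python3 - <<'E'
from h import *
avg(2)
E
```

```text
avgF [ 2.57 -0.87  4.88] avgT [-0.2264 -0.7433  0.0444] sd [0.04 0.25 0.81] [0.051 0.001 0.004] tau7 [-0.051 -0.051]
t 20.7 p [0.4783 0.2076 0.3309] yaw_y -55.33 tilt [-6.e-04 -3.e-04 -1.e+00] F [ 2.4  -0.87  4.54] T [-0.2151 -0.7648  0.0939] op 0.0294 q [-0.83  0.57  0.58  1.9  -0.42  0.8  -0.99]
```

Request:
move_arm --pt "0 0 0 0.7" --pt "0 0 0 1" --pt "0 0 0 1" --pt "0 0 0 1" --pt "0 0 0 1"

```text
time: 21.2
tcp_pos: [0.4783, 0.2077, 0.3309]
tcp_rot: [0.957, 0.29, -0.0, 0.0]
force: [3.3, -1.2, 5.0]
opening: 0.0293
```

```bash
python3 - <<'E'
from h import *
avg(2)
E
```

```text
avgF [ 2.83 -1.07  5.02] avgT [-0.2568 -0.7589  0.0608] sd [0.47 0.14 0.02] [0.007 0.011 0.015] tau7 [-0.051 -0.051]
t 21.3 p [0.4783 0.2077 0.3309] yaw_y -56.33 tilt [-6.e-04 -3.e-04 -1.e+00] F [ 2.65 -1.11  4.1 ] T [-0.1981 -0.7548  0.0926] op 0.0296 q [-0.84  0.57  0.59  1.9  -0.43  0.8  -1.  ]
```

Request:
move_arm --pt "0 0 0 0.7" --pt "0 0 0 1.2" --pt "0 0 0 1.2" --pt "0 0 0 1.2" --pt "0 0 0 1.2"

```text
time: 21.8
tcp_pos: [0.4783, 0.2076, 0.3309]
tcp_rot: [0.96, 0.28, -0.0, 0.0]
force: [3.0, -0.3, 4.9]
opening: 0.0294
```

```bash
python3 - <<'E'
from h import *
avg(2)
E
```

```text
avgF [ 2.53 -0.51  4.85] avgT [-0.2312 -0.7869  0.051 ] sd [0.44 0.18 0.  ] [0.05 0.01 0.  ] tau7 [-0.0509 -0.0508]
t 21.9 p [0.4783 0.2076 0.3309] yaw_y -57.53 tilt [-6.e-04 -4.e-04 -1.e+00] F [ 3.77 -1.45  5.17] T [-0.2648 -0.7347  0.069 ] op 0.0293 q [-0.84  0.57  0.59  1.9  -0.43  0.81 -1.02]
```

Request:
move_arm --pt "0 0 0 0.7" --pt "0 0 0 1.2" --pt "0 0 0 1.2" --pt "0 0 0 1.2" --pt "0 0 0 1.2"

```text
time: 22.4
tcp_pos: [0.4783, 0.2076, 0.3309]
tcp_rot: [0.963, 0.27, -0.0, 0.0]
force: [3.0, -1.1, 5.6]
opening: 0.0295
```

```bash
python3 - <<'E'
from h import *
avg(2);g=grab("wrist");save(g,"w12");crop(g,248,190,328,250,10,"c12")
E
```

```text
avgF [ 2.54 -0.45  5.67] avgT [-0.2665 -0.7648  0.05  ] sd [0.47 0.62 0.11] [0.008 0.028 0.004] tau7 [-0.0606 -0.0606]
t 22.5 p [0.4784 0.2076 0.3309] yaw_y -58.73 tilt [-5.e-04 -3.e-04 -1.e+00] F [ 2.71 -1.25  5.3 ] T [-0.2132 -0.743   0.0583] op 0.0295 q [-0.84  0.57  0.6   1.9  -0.44  0.81 -1.03]
```

View pics/c12.png

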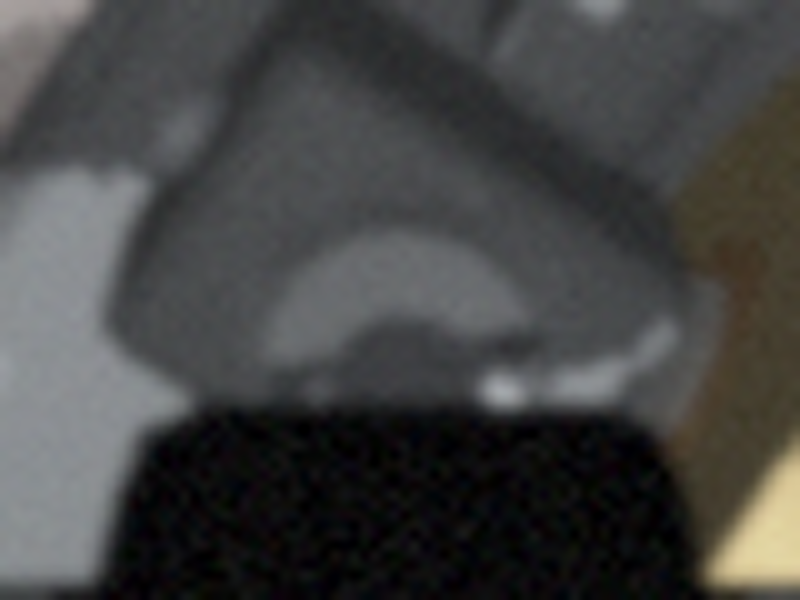

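tau7 has risen from 0.0509 to 0.0606, so it's starting to bite. I'll take one small step to confirm.

Request:
move_arm --pt "0 0 0 0.5" --pt "0 0 0 1" --pt "0 0 0 1.5" --pt "0 0 0 1.5" --pt "0 0 0 1.5" --pt "0 0 0 1.5"

```text
time: 23.15
tcp_pos: [0.4783, 0.2076, 0.3309]
tcp_rot: [0.966, 0.257, -0.0, 0.0]
force: [2.6, -0.8, 5.2]
opening: 0.0293
```

```bash
python3 - <<'E'
from h import *
avg(2)
E
```

```text
avgF [ 2.53 -1.17  5.17] avgT [-0.2399 -0.7612  0.0507] sd [0.03 0.38 0.01] [0.032 0.008 0.017] tau7 [-0.0724 -0.0724]
t 23.25 p [0.4783 0.2076 0.3309] yaw_y -60.23 tilt [-6.e-04 -4.e-04 -1.e+00] F [ 3.27 -1.16  5.59] T [-0.268  -0.7508  0.0204] op 0.0296 q [-0.85  0.57  0.61  1.9  -0.44  0.81 -1.05]
```

Request:
move_arm --pt "0 0 0 1" --pt "0 0 0 2" --pt "0 0 0 3" --pt "0 0 0 4" --pt "0 0 0 4" --pt "0 0 0 4" --pt "0 0 0 4"

```text
time: 23.95
tcp_pos: [0.4783, 0.2076, 0.3309]
tcp_rot: [0.975, 0.223, -0.0, 0.0]
force: [3.6, -1.1, 5.1]
opening: 0.0292
```

```bash
python3 - <<'E'
from h import *
avg(2);g=grab("wrist");save(g,"w13");crop(g,248,190,328,250,10,"c13")
E
```

```text
avgF [ 2.59 -0.75  5.25] avgT [-0.2915 -0.7652  0.1335] sd [1.03 0.32 0.12] [0.018 0.008 0.002] tau7 [-0.1053 -0.1053]
t 24.05 p [0.4783 0.2076 0.3309] yaw_y -64.21 tilt [-6.e-04 -4.e-04 -1.e+00] F [ 2.78 -1.04  4.56] T [-0.3114 -0.7507  0.1265] op 0.0293 q [-0.86  0.58  0.63  1.9  -0.46  0.81 -1.11]
```

View pics/c13.png

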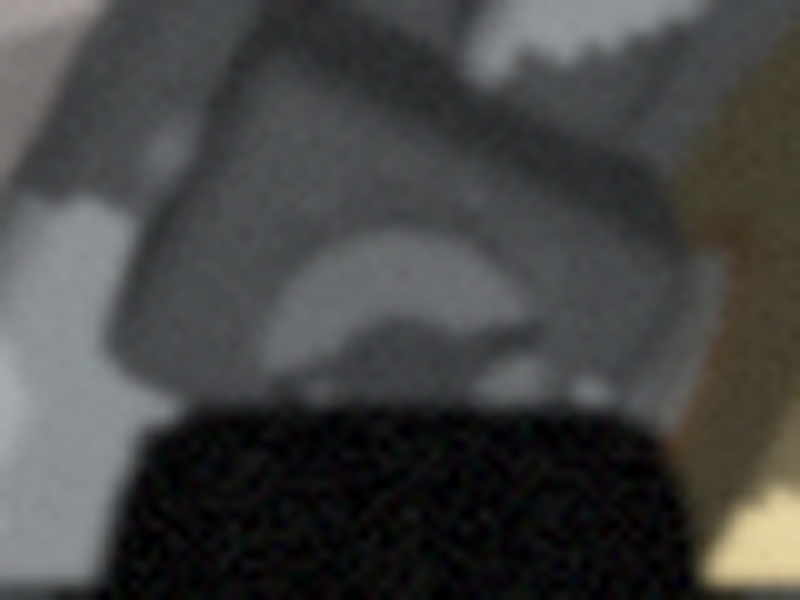

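The torque has doubled from running (0.105 against 0.051) and the slot has stopped following, so the screw is snug. I'll unwind to the middle of the slot play and withdraw.

Request:
move_arm --pt "0 0 0 -2" --pt "0 0 0 -5" --pt "0 0 0 -8" --pt "0 0 0 -11" --pt "0 0 0 -14" --pt "0 0 0 -15" --pt "0 0 0 -15" --pt "0 0 0 -15"

```text
time: 24.9
tcp_pos: [0.4781, 0.2078, 0.3309]
tcp_rot: [0.937, 0.348, -0.001, -0.0]
force: [2.2, -0.3, 5.7]
opening: 0.0292
```

```bash
python3 - <<'E'
from h import *
avg(2)
E
```

```text
avgF [ 2.27 -0.25  5.7 ] avgT [-0.1413 -0.6331 -0.0196] sd [0.1  0.09 0.05] [0.005 0.059 0.003] tau7 [0.0081 0.0067]
t 25.0 p [0.4781 0.2078 0.3309] yaw_y -49.24 tilt [-0.0015  0.     -1.    ] F [ 2.   -1.77  5.08] T [-0.1135 -0.5712 -0.0373] op 0.0295 q [-0.81  0.56  0.55  1.9  -0.4   0.8  -0.9 ]
```

Request:
move_arm --pt "0 0 -0.05 0" --pt "0 0 -0.15 0" --pt "0 0 -0.3 0" --pt "0 0 -0.5 0" --pt "0 0 -0.8 0" --pt "0 0 -1.5 0" --pt "0 0 -2.5 0" --pt "0 0 -3.5 0" --pt "0 0 -4 0" --pt "0 0 -4 0" --pt "0 0 -4 0"

```text
time: 26.1
tcp_pos: [0.4783, 0.2078, 0.3711]
tcp_rot: [0.937, 0.349, -0.0, -0.0]
force: [0.4, -0.3, -2.2]
opening: 0.0292
```

```bash
python3 - <<'E'
from h import *
avg(2);g=grab("wrist");save(g,"w14");crop(g,238,170,338,245,8,"c14");print(mv([.5002,-.2175,.37]))
E
```

```text
avgF [ 0.38 -0.1  -1.95] avgT [-0.0163  0.0026  0.0187] sd [0.03 0.2  0.29] [0.009 0.009 0.001] tau7 [-0.0017 -0.0004]
t 26.2 p [0.4782 0.2078 0.3707] yaw_y -49.17 tilt [-1.e-03 -3.e-04 -1.e+00] F [ 0.41  0.12 -1.05] T [-0.0457  0.0285  0.0032] op 0.0294 q [-0.84  0.51  0.59  1.85 -0.36  0.89 -0.94]
[-26.14   33.615   0.076]
```

View pics/c14.png

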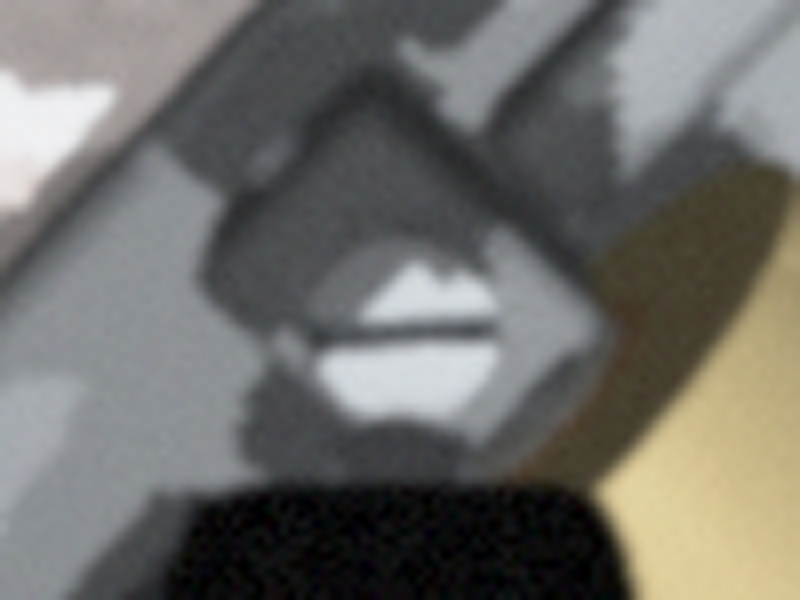

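The slot is now at a world yaw of about -45.7°, and tight should be about -45.1°. Next I'll carry the driver back over its hole.

Request:
move_arm --pt "-0.6 0.8 0 -2" --pt "-2 2.6 0 -6" --pt "-4 5.2 0 -11" --pt "-6 7.8 0 -17" --pt "-8 10.3 0 -23" --pt "-10 12.9 0 -29" --pt "-12 15.4 0 -35" --pt "-14 18 0 -41" --pt "-16 20.6 0 -47" --pt "-18 23.2 0 -53" --pt "-20 25.8 0 -59" --pt "-22 28.3 0 -64" --pt "-24 30.9 0 -69" --pt "-25.3 32.5 0 -72" --pt "-26 33.4 0 -73.4" --pt "-26.1 33.6 0.1 -73.4" --pt "-26.1 33.6 0.1 -73.4" --pt "-26.1 33.6 0.1 -73.4" --pt "-26.1 33.6 0.1 -73.4"

```text
time: 28.15
tcp_pos: [0.5009, -0.2159, 0.3699]
tcp_rot: [0.542, 0.84, 0.0, -0.0]
force: [0.1, 0.4, -2.1]
opening: 0.0299
```

```bash
python3 - <<'E'
from h import *
st();g=grab("wrist");save(g,"w15");crop(g,220,130,380,250,5,"c15");st();print(mv([.5002,-.2175,.33]))
E
```

```text
t 28.15 p [ 0.5009 -0.2159  0.3699] yaw_y 24.33 tilt [-3.e-04  8.e-04 -1.e+00] F [ 0.09  0.45 -2.14] T [ 0.0266 -0.0082 -0.0311] op 0.0299 q [ 0.21  0.5   0.24  1.78 -0.15  0.88  0.94]
t 28.2 p [ 0.5009 -0.216   0.37  ] yaw_y 24.32 tilt [-2.e-04  5.e-04 -1.e+00] F [-0.78 -0.07 -2.34] T [ 0.0214  0.0179 -0.0431] op 0.0291 q [ 0.21  0.5   0.24  1.78 -0.15  0.88  0.94]
[-0.11  -0.123  3.997]
```

View pics/c15.png

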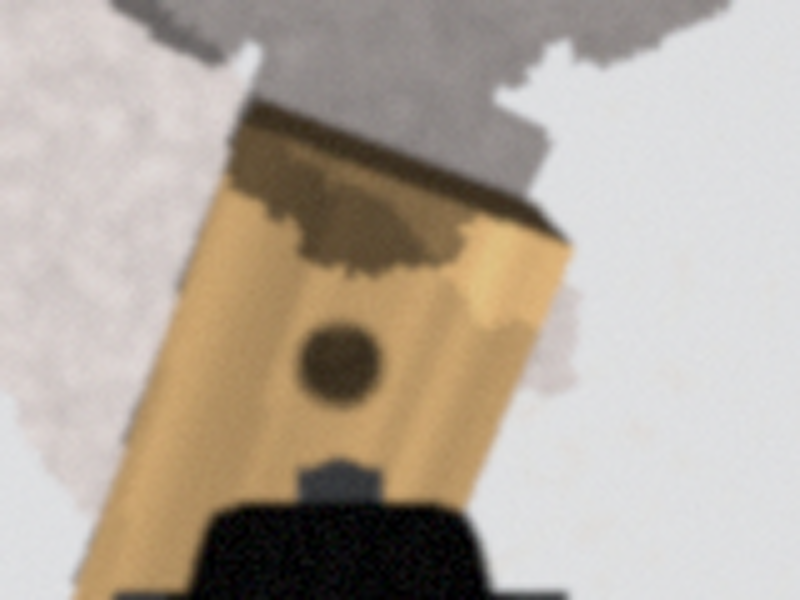

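```bash
python3 - <<'E'
from h import *
s=state()
for n,hu,hv,tu in(("w15",341,365,340),("w4",355,365,340)):
    g=load(n);W=g["W"];
    Tt=W@np.linalg.inv(np.array(camera_model("wrist")["T_tool_cam"]))
    iv=lambda p:(np.linalg.inv(Tt)@np.append(p,1))[:3]*1000
    h=iv(ptz(g,220+hu/5-.4,130+hv/5-.4,.06));t=iv(ptz(g,220+tu/5-.4,223.2,Tt[2,3]-.24))
    d=h-t+[1,0,0];print(n,d,"world target TCP",(Tt@np.append((np.array([d[0],d[1],0])/1000),1))[:3])
E
```

```text
w15 [-1.46540932  0.1308265  69.89038903] world target TCP [ 0.50161964 -0.21714266  0.36989118]
w4 [-1.08080935  2.68874923 68.34358458] world target TCP [ 0.50239716 -0.21709717  0.36834548]
```

Request:
move_arm --pt "-0.05 0 0.5 0" --pt "-0.13 0 1.5 0" --pt "-0.13 0 3 0" --pt "-0.13 0 4.5 0" --pt "-0.13 0 5.7 0" --pt "-0.13 0 6.1 0" --pt "-0.13 0 6.1 0" --pt "-0.13 0 6.1 0" --pt "-0.13 0 6.1 0"

```text
time: 29.1
tcp_pos: [0.5014, -0.2185, 0.3097]
tcp_rot: [0.543, 0.84, 0.0, 0.001]
force: [-0.1, 0.2, -1.4]
opening: 0.0296
```

```bash
python3 - <<'E'
from h import *
st();g=grab("wrist");save(g,"w16");crop(g,240,180,340,255,8,"c16");st()
E
```

```text
t 29.1 p [ 0.5014 -0.2185  0.3097] yaw_y 24.22 tilt [ 1.4e-03 -7.0e-04 -1.0e+00] F [-0.07  0.15 -1.35] T [ 0.054  -0.0335  0.0079] op 0.0296 q [ 0.23  0.58  0.21  1.84 -0.17  0.74  0.96]
t 29.15 p [ 0.5014 -0.2184  0.3097] yaw_y 24.22 tilt [ 1.4e-03 -6.0e-04 -1.0e+00] F [-0.66 -0.73 -1.53] T [-0.0089 -0.02   -0.0274] op 0.029 q [ 0.23  0.58  0.21  1.84 -0.17  0.74  0.96]
```

View pics/c16.png

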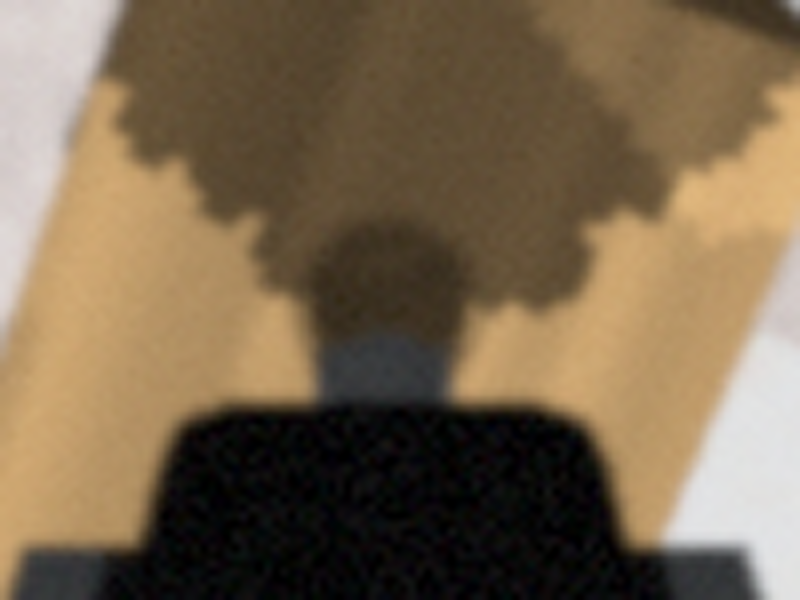

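Request:
move_arm --pt "0.1 0 0 0" --pt "0.16 0 0.1 0" --pt "0.16 0 0.2 0" --pt "0.16 0 0.2 0" --pt "0.16 0 0.2 0"

```text
time: 29.65
tcp_pos: [0.5005, -0.2169, 0.307]
tcp_rot: [0.543, 0.84, -0.0, -0.0]
force: [0.4, -0.1, -0.2]
opening: 0.0299
```

```bash
python3 - <<'E'
from h import *
st();g=grab("wrist");save(g,"w17");crop(g,240,180,340,255,8,"c17");st()
E
```

```text
t 29.65 p [ 0.5005 -0.2169  0.307 ] yaw_y 24.22 tilt [-1.e-04 -1.e-04 -1.e+00] F [ 0.45 -0.09 -0.23] T [-0.0475 -0.0026 -0.0308] op 0.0299 q [ 0.23  0.58  0.21  1.85 -0.17  0.73  0.96]
t 29.7 p [ 0.5005 -0.2169  0.307 ] yaw_y 24.22 tilt [-1.e-04 -1.e-04 -1.e+00] F [ 0.53 -0.43 -1.23] T [ 0.0018  0.0059 -0.0096] op 0.0289 q [ 0.23  0.58  0.21  1.85 -0.17  0.73  0.96]
```

View pics/c17.png

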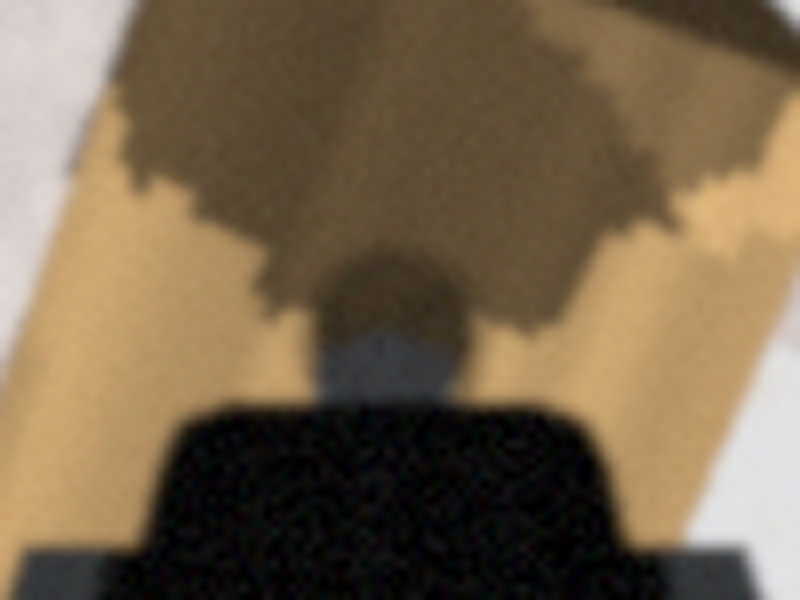

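Request:
move_arm --pt "0.05 0.04 0.2 0" --pt "0.05 0.04 0.5 0" --pt "0.05 0.04 0.8 0" --pt "0.05 0.04 1.1 0" --pt "0.05 0.04 1.4 0" --pt "0.05 0.04 1.7 0" --pt "0.05 0.04 2 0" --pt "0.05 0.04 2 0"

```text
time: 30.5
tcp_pos: [0.5005, -0.2161, 0.2865]
tcp_rot: [0.543, 0.84, -0.0, -0.001]
force: [-0.7, -0.1, -1.7]
opening: 0.0292
```

```bash
python3 - <<'E'
from h import *
avg(2)
E
```

```text
avgF [-0.56  0.29 -2.01] avgT [-0.0016 -0.0106 -0.0143] sd [0.15 0.39 0.26] [0.015 0.007 0.02 ] tau7 [0.0045 0.0015]
t 30.6 p [ 0.5007 -0.2163  0.287 ] yaw_y 24.22 tilt [-1.e-04 -0.e+00 -1.e+00] F [-0.14 -0.44 -0.78] T [-0.0161 -0.0286  0.0182] op 0.0298 q [ 0.24  0.61  0.2   1.87 -0.18  0.68  0.97]
```

Tip is 13 mm into the hole with no contact force, so I'll go on down.

Request:
move_arm --pt "0 0 0.3 0" --pt "0 0 0.8 0" --pt "0 0 1.3 0" --pt "0 0 1.8 0" --pt "0 0 2.3 0" --pt "0 0 2.8 0" --pt "0 0 3.2 0" --pt "0 0 3.4 0" --pt "0 0 3.5 0" --pt "0 0 3.5 0" --pt "0 0 3.5 0"

```text
time: 31.7
tcp_pos: [0.5007, -0.2163, 0.2522]
tcp_rot: [0.543, 0.84, 0.0, 0.0]
force: [0.8, -0.9, -1.6]
opening: 0.0293
```

```bash
python3 - <<'E'
from h import *
avg(3)
E
```

```text
avgF [ 0.38 -0.47 -1.26] avgT [-0.0149  0.0079  0.0153] sd [0.29 0.44 0.26] [0.01  0.018 0.023] tau7 [ 0.0001  0.     -0.    ]
t 31.85 p [ 0.5007 -0.2163  0.2522] yaw_y 24.22 tilt [ 4.e-04 -2.e-04 -1.e+00] F [ 0.47  0.37 -2.13] T [ 0.0017 -0.0126 -0.0026] op 0.0292 q [ 0.25  0.66  0.19  1.89 -0.2   0.61  0.98]
```

Request:
move_arm --pt "0 0 0.05 0" --pt "0 0 0.1 0" --pt "0 0 0.15 0" --pt "0 0 0.2 0" --pt "0 0 0.2 0" --pt "0 0 0.2 0" --pt "0 0 0.2 0"

```text
time: 32.55
tcp_pos: [0.5007, -0.2162, 0.2502]
tcp_rot: [0.543, 0.84, 0.0, 0.0]
force: [-0.2, 0.3, 1.4]
opening: 0.0293
```

```bash
python3 - <<'E'
from h import *
avg(3)
E
```

```text
avgF [-0.78  0.07  1.76] avgT [0.1    0.1144 0.0012] sd [0.48 0.2  0.49] [0.006 0.053 0.043] tau7 [-0.0021 -0.0021 -0.0023]
t 32.7 p [ 0.5006 -0.2162  0.2501] yaw_y 24.23 tilt [-0.  0. -1.] F [-0.42  0.04  1.58] T [0.1022 0.14   0.04  ] op 0.0295 q [ 0.25  0.67  0.18  1.89 -0.2   0.6   0.98]
```

Request:
move_arm --pt "0 0 0 0" --pt "0 0 0 0" --pt "0 0 0 0" --pt "0 0 0 0" --pt "0 0 0 0" --pt "0 0 0 0" --pt "0 0 0 0" --pt "0 0 0 0" --gripper 1

```text
time: 33.5
tcp_pos: [0.5007, -0.2162, 0.25]
tcp_rot: [0.543, 0.84, -0.0, -0.0]
force: [-0.5, -0.1, 0.8]
opening: 0.0854
```

Request:
move_arm --pt "0 0 -0.3 0" --pt "0 0 -1 0" --pt "0 0 -2.5 0" --pt "0 0 -4.5 0" --pt "0 0 -6.5 0" --pt "0 0 -9 0" --pt "-2 0 -11 0" --pt "-5 0 -12 0" --pt "-6.5 0 -12 0" --pt "-6.5 0 -12 0" --pt "-6.5 0 -12 0"

```text
time: 34.6
tcp_pos: [0.527, -0.2749, 0.3699]
tcp_rot: [0.543, 0.84, 0.0, -0.001]
force: [0.0, 0.2, 0.2]
opening: 0.0853
```

```bash
python3 - <<'E'
from h import *
st();g=grab("wrist");save(g,"w18");g=grab("scene");save(g,"s18");crop(g,165,280,255,380,6,"c18");g=grab("top");save(g,"t18")
P=np.array([[*ptd(g,u,v)] for v in range(180,235) for u in range(365,440) if g["d"][v,u]>0]);Q=P[P[:,2]>.115]
for m in (Q[:,1]>-.25,Q[:,1]<=-.25):print(Q[m].mean(0),Q[m][:,2].max(),m.sum())
E
```

```text
t 34.6 p [ 0.527  -0.2749  0.3699] yaw_y 24.22 tilt [-0.001   0.0013 -1.    ] F [0.01 0.18 0.17] T [ 0.0283  0.0228 -0.0232] op 0.0853 q [ 0.3   0.57  0.23  1.64 -0.16  0.95  1.01]
[ 0.51083459 -0.22989678  0.26274962] 0.38532012469039345 283
[ 0.49284895 -0.28317864  0.20789369] 0.34974571561592516 151
```

View pics/w18.png

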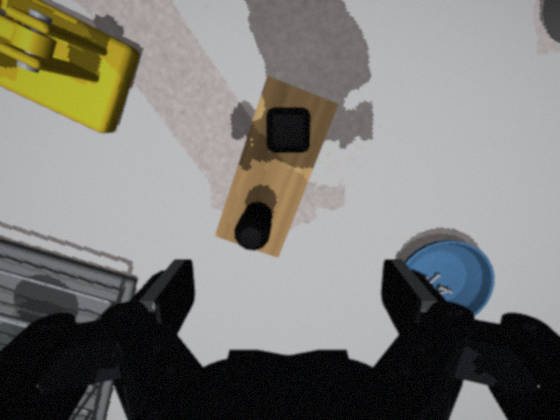

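View pics/c18.png

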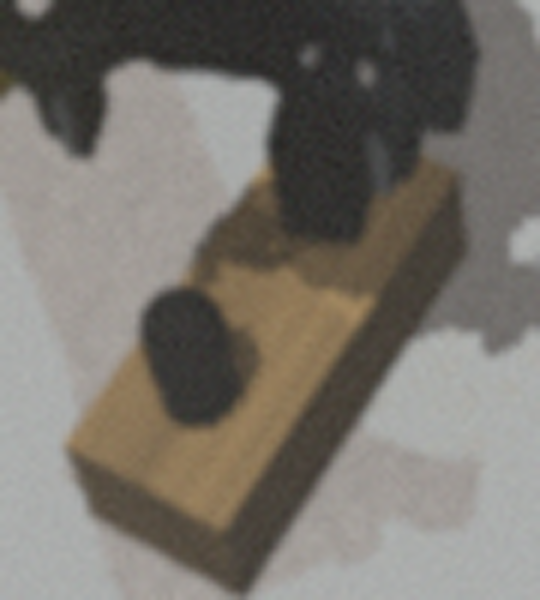

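View pics/t18.png

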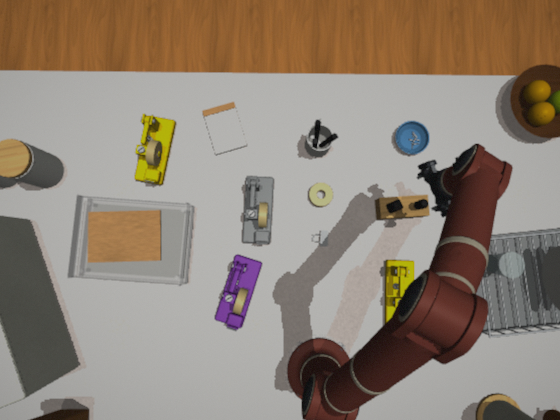

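```bash
python3 - <<'E'
from h import *
for n,u,v in(("w2",290,129),("w18",288,130)):
    g=load(n);d=g["d"]; print(n,np.mean([ptd(g,u+i,v+j) for i in range(-8,9,4) for j in range(-8,9,4)],0), ptd(g,288,185))
E
```

```text
w2 [ 0.50049515 -0.21717473  0.13059923] [ 0.52121781 -0.26071862  0.06032379]
w18 [ 0.50021829 -0.21654371  0.13050077] [ 0.52040049 -0.26136498  0.06064018]
```

The driver's top is at z 0.1305, where it was at the start, so it is fully down. Nothing touches the robot. Handing in.

```bash
python3 - <<'E'
from h import *
print(close_job())
E
```

```text
the job is handed in; nothing more can be done
None
```

The clamp screw on the grey dispenser is snug and the flat driver is back in its hole. I handed the job in at about 35 s, and no verdict is reported.

- **Tightening:** I seated the blade on the slot floor and pressed until the arm gave about 1 to 1.5 mm, at about 6 N. I turned it clockwise about 64° of tool rotation. The running torque was 0.051 N m; when it began to climb I took two more small steps, 5.5° in all, and stopped at 0.105 N m.
- **Screw check:** After the blade was out, the slot lay at about -45.7° in world yaw. I expected about -45° for tight, so the two agree within what the pictures can show.
- **Driver back:** It stands upright in its hole, with the handle top at z = 0.1305 m against 0.1306 m at the start, so the foot is on the block.
- **Bystanders:** The cross driver, mug, clip and spare roll look unmoved in the last top picture. The gripper is open and clear of everything.
- **Mismatches:** The camera estimates of the slot and hole varied by about 1 to 2 mm between views. I corrected this by looking again before each insertion, and both went in without the blade catching. Some sideways force built up at the screw while turning, about 3 N at most.

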